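# File the fired glaze sample rings in their magazine

## Task

Put every glazed sample ring on the ware board away in the clear tube of the ring magazine: free the orange clamp knob, slide the blue cover fully open, and drop the rings in so that they lie flat on one another in one column. Then slide the cover fully shut and turn the clamp knob fully tight again, leaving the pots, cups and tools around where they are.

Things in the scene. Friction and masses are not known exactly. Their poses are not given: they have to be found in the camera images.
- ring1_center (a point): centre (half-way up) of a flat glazed ceramic ring, teal: 44 mm outside diameter, 12 mm hole, 10 mm thick, about 35 g; z is its axis. It starts flat on the ware board. Absent in some starts
- ring2_center (a point): centre (half-way up) of a flat glazed ceramic ring, ochre: 44 mm outside diameter, 12 mm hole, 10 mm thick, about 35 g; z is its axis. It starts flat on the ware board. Absent in some starts
- ring3_center (a point): centre (half-way up) of a flat glazed ceramic ring, sage green: 44 mm outside diameter, 12 mm hole, 10 mm thick, about 35 g; z is its axis. It starts flat on the ware board. Absent in some starts
- ring4_center (a point): centre (half-way up) of a flat glazed ceramic ring, brick red: 44 mm outside diameter, 12 mm hole, 10 mm thick, about 35 g; z is its axis. It starts flat on the ware board. Absent in some starts
- ring5_center (a point): centre (half-way up) of a flat glazed ceramic ring, dark blue: 44 mm outside diameter, 12 mm hole, 10 mm thick, about 35 g; z is its axis. It starts flat on the ware board. Absent in some starts
- tube_mouth (a point): centre of the mouth, 76 mm above the table, of the magazine's upright clear tube with a white flared lip, beneath the blue cover. Polished bore 46.4 mm; the top 7 mm flare to 55 mm; 62 mm outside at the rim. y is the way the cover slides open. Two rails run along y, 46 mm either side, tops flush with the mouth. Fixed wooden base 130 x 220 x 12 mm
- tube_floor (a point): centre of the tube's floor, 62 mm below the mouth, same axes; a ring lying on it has its centre 5 mm above this point, each further ring 10 mm higher
- cover (a joint): travel in m of the blue flat cover (112 mm across x, 75 mm along y, 6 mm thick, 2 mm above the tube's mouth) along the magazine's y: 0 = fully shut, centred over the tube; 0.100 = fully open against its stop, the mouth quite clear. Free it slides with about 1.5 N; clamped tight it holds against more than 15 N
- clamp_knob (a joint): angle in rad of the orange clamp knob, which rides on the cover and turns clockwise, seen from above, as the value grows: 0 = free, its bar in line with the slide; 1.57 = fully tight, its bar across the slide. The screw begins to bite at about 1.0; turning takes about 0.15 N m and it stays where it is left, or creeps back by less than 0.1; it ends in hard stops at 0 and 1.57
- knob_grip (a point): on the knob's axis at half the height of its bar, a good place to pinch. The bar is 48 mm long (along this point's x), 14 mm wide, 28 mm high (its top 14 mm above this point), and sits 14 mm above the top of the cover, 46 mm to the -x side of the cover's middle (magazine axes); the cover can be slid by it
- ware_board: thin wooden ware board, 220 x 290 x 4 mm, fixed; origin under its centre
- glaze_pot: small green glass glaze pot with white cap, 32 mm across, 45 mm high, standing among the rings; leave alone. Origin under its centre
- candle_jar: amber glass jar, 54 mm across, 55 mm high, beside the magazine; leave alone. Origin under its centre
- bowl: white bowl, 120 mm across, 50 mm high, at the far side; leave alone. Origin under its centre
- cup: white cup, 72 mm across, 80 mm high, at the left; leave alone. Origin under its centre
- plaster_block: plaster block, 100 x 70 x 45 mm, at the right; leave alone. Origin under its centre
- wood_rib: flat wooden throwing rib, about 113 x 45 x 6 mm, near the robot on its right; leave alone. Origin under the middle of its straight part
Things that resemble listed ones, but are neither listed nor needed, are in the scene too. Leave any pink look-alike of the part that bears ring1_center alone. Of the things that look like the part that bears ring2_center, take the one that is farthest from the robot's base at the start.

How it is judged (in metres and radians):
On the way, in this order (a step that is already met when the one before it is completed fails the run):
1. the clamp knob is freed (below 0.35 rad) with the cover still shut (value of joint clamp_knob below 0.35 rad and value of joint cover below 0.03 m), for 0.1 s.
2. the cover is slid open (beyond 90 mm) (value of joint cover above 0.09 m), for 0.2 s.
3. every ring lies flat in the tube, the cover still open (horizontal distance between each of ring1_center, ring2_center, ring3_center, ring4_center, ring5_center and tube_floor below 0.004 m and z of ring1_center in the frame of tube_floor between 0.002 and 0.055 m and angle between the z axis of each of ring1_center, ring2_center, ring3_center, ring4_center, ring5_center and the z axis of tube_floor, either way round below 0.12 rad and z of ring2_center in the frame of tube_floor between 0.002 and 0.055 m and z of ring3_center in the frame of tube_floor between 0.002 and 0.055 m and z of ring4_center in the frame of tube_floor between 0.002 and 0.055 m and z of ring5_center in the frame of tube_floor between 0.002 and 0.055 m and value of joint cover above 0.06 m), for 0.2 s.
4. the cover is shut again (within 5 mm) (value of joint cover below 0.005 m), for 0.1 s.
At the end, for the whole second after the job is handed in: every ring present lies flat in the tube (centre within 4 mm of its axis, within 0.12 rad of square, no higher than 55 mm above the floor) and at rest; the cover is shut within 6 mm; the clamp knob is turned beyond 1.3 rad (horizontal distance between each of ring1_center, ring2_center, ring3_center, ring4_center, ring5_center and tube_floor below 0.004 m and z of ring1_center in the frame of tube_floor between 0.002 and 0.055 m and angle between the z axis of each of ring1_center, ring2_center, ring3_center, ring4_center, ring5_center and the z axis of tube_floor, either way round below 0.12 rad and z of ring2_center in the frame of tube_floor between 0.002 and 0.055 m and z of ring3_center in the frame of tube_floor between 0.002 and 0.055 m and z of ring4_center in the frame of tube_floor between 0.002 and 0.055 m and z of ring5_center in the frame of tube_floor between 0.002 and 0.055 m and value of joint cover below 0.006 m and value of joint clamp_knob above 1.3 rad and velocity of joint cover below 0.01 m/s and linear speed of each of ring1, ring2, ring3, ring4, ring5 below 0.02 m/s); the robot touches nothing.
It fails at once if one of the bystanders (glaze pot, candle jar, bowl, cup, plaster block, wooden rib) is pushed more than 30 mm (distance of any of glaze_pot, candle_jar, bowl, cup, plaster_block, wood_rib from where it was at the start of the episode above 0.03 m).
It fails at once if one of the bystanders is tipped over (angle between any of glaze_pot, candle_jar, bowl, cup, plaster_block, wood_rib's own z axis and vertical above 0.6 rad).
Of ring1, ring2, ring3, ring4, ring5 only 3 to 5 are there at a start; the rules pass over those that are not, and their reading is None.
At some moment in a run one of ring1, ring2, ring3, ring4, ring5 may be knocked a few centimetres aside while the robot is not near it.
It also fails if it takes over 210 s, if anything falls off the work surface, if the arm or the gripper's body presses on something with over 40 N, if the wrist force passes 120 N, or if a joint passes its speed limit or range.

## Robot

A 7-joint arm with a two-finger parallel gripper is mounted at the origin on the work surface. World frame = base frame: x ahead of the robot, y to its left, z up, the work surface at z = 0. Lengths are in mm, angles in rad, forces in N, time in s.
With the tool pointing down it reaches from about 400 to 750 mm from the base axis. Payload 19.5 kg.
Tool frame: the origin (TCP) lies midway between the tips of the shut fingers; the grasp point (between the pads) lies 19 mm behind it; y points along the fingers, z is the direction in which the jaws open and shut, and the axes are right-handed (so a half turn about y gives the same grasp; the last joint's range is limited). The gripper opens to 85 mm and grips with 20 to 120 N. Pads are 22 mm wide; open, the fingers measure 114 mm over their backs; the gripper's body (76 mm by 85 mm) begins 54 mm behind the grasp point. The pads swing forward as they close: fully open they stand 13 mm farther back than shut.
Start: joints at [-1.193, 0.707, -0.028, 1.485, 0.022, 0.951, -0.075], TCP at [234.342, 525.051, 231.268] pointing down, gripper open.
Joint ranges: [-2.71, 2.71], [-0.32, 2.16], [-1.57, 1.52], [0, 2.45], [-1.46, 4.6], [0, 2.02], [-2.83, 2.83]. Speed limits (rad/s): [1.89, 1.89, 2.57, 2.57, 3.01, 3.01, 3.01].

## Interface

Orientations are given as a rotation vector (axis times angle).
In Python, from station import r gives the robot as it stands.
- The arm moves only by the tool arm_command, never from a script. Its argument "commands" is a list that holds one entry, the list of rows, each a list of 7 numbers: the shift along the tool's x, y, z in units of 25 mm (1.0 is 25 mm), then the turn, a rotation vector about the tool's x, y, z in units of 5 degrees (1.0 is 5 degrees), then the opening in per cent of the stroke, from 0 (shut) to 100 (fully open). A call has 1 to 20 rows; each row shifts and turns the pose as measured when the row begins, along the tool's axes as they then stand; what a row does not reach is not made up. A row lasts 1/10 s, in which the tool goes at most 50 mm and 8.59 degrees, less where a joint would pass 70% of its speed; a pose out of reach is approached as far as the arm can. A call is refused whole if a number of a shift passes 1 or a number of a turn 1, either way. A call with a gripper value outside its range is refused whole. The fingers move at their own pace and stop on an object; "force" is the grip in N (left out, the last holds). Time passes only in rows, so rows that do not move let the fingers close. It gives the time, the measured TCP pose, the force and the opening at its end, in the units of the state.
- r.state(): the state, without advancing time (a new reading comes with each control period).
- r.camera(name): name is "scene" or "top"; returns a dict with "image" (480x640x3 uint8, blue, green, red), "fx", "fy", "cx", "cy" (pixels), "R" (3x3) and "t" (3): a world point X has camera coordinates R X + t. Camera axes: x right, y down, z forward; pixel columns grow to the right and rows downward; lengths in mm; the calibration is good to about 2 mm. A picture is of the moment at which its call begins. There is no depth.
- r.finish_job(): hands the job in, once; it reports no verdict.
Trained networks look in the newest picture that a camera, given by its name, has taken for a name from the list of things; names that differ only in an ending like _2 or _b are one class to them, and where a whole thing is asked for, a point or a joint stands for the part that bears it (a point fixed in the world has none). Each returns a list of dicts, best first, with "score" (0 to 1); they miss things now and then, are a little off and sometimes report something else, mostly with a low value. They report only what shows in the picture. A call takes as long as a camera call. They do not tell look-alikes from the thing itself.
- r.search_frame(thing, camera): "extent" ([left, top, width, height] in pixels, round what is visible of it).
- r.regions_of(thing, camera): "region" (480x640 bool, what is visible of it) and "extent" ([left, top, width, height] in pixels, round what is visible of it).
The state is a dict: "time": time; "qpos": joint angles; "qvel": joint speeds; "tau": joint torques, N m; "position": TCP position; "tcp_rot": TCP orientation; "wrist_force": force on the tool from outside, world axes, zero at the start; "torque": the same for the moment, N m; "grip_width": finger opening in mm.
Only numpy, scipy, OpenCV 4.12 (cv2) and the standard library are available. Lean on these libraries where they do the work, as an engineer would, in place of code of your own. Each camera call takes 0.05 s, during which the arm holds its last target. There are 200 camera calls.

## Working session

There is one attempt and no reset: what is moved stays moved. The work goes in short steps, Python scripts to look and compute and a tool call to move; the robot and the scene stay as the last step left them, time stands still between calls to the robot, and variables do not carry over. Pictures are saved under pics/ and viewed, on a budget of 14 in all, crops included, one or two more only if the job needs it, and the job is handed in when it is done.

Besides the shell and the picture viewer there is one more tool, called after "Request:" in YAML: its name, and indented under it one key for each argument. arm_command: Moves the arm, as the interface text tells. Its arguments: {"type":"object","properties":{"commands":{"type":"array","items":{"type":"array","items":{"type":"array","items":{"type":"number"}}}},"force":{"type":"number"}},"required":["commands"]}

```bash
ls; mkdir -p pics
cat > h.py <<'E'
import numpy as np, cv2
from station import r
from scipy.spatial.transform import Rotation as Ro
def ray(c,u,v):
    R=np.array(c["R"]);t=np.array(c["t"]).ravel()
    d=R.T@np.array([(u-c["cx"])/c["fx"],(v-c["cy"])/c["fy"],1]);return -R.T@t,d
def atz(c,u,v,z):
    o,d=ray(c,u,v);return o+d*(z-o[2])/d[2]
def tri(c1,p1,c2,p2):
    o1,d1=ray(c1,*p1);o2,d2=ray(c2,*p2)
    s=np.linalg.lstsq(np.c_[d1,-d2],o2-o1,rcond=None)[0]
    a=o1+d1*s[0];b=o2+d2*s[1];return (a+b)/2,np.linalg.norm(a-b)
def proj(c,X):
    p=np.array(c["R"])@np.array(X)+np.array(c["t"]).ravel();return c["fx"]*p[0]/p[2]+c["cx"],c["fy"]*p[1]/p[2]+c["cy"]
E
python3 - <<'E'
from h import *
np.set_printoptions(precision=1,suppress=True)
s=r.state();print(s["time"],s["position"],s["tcp_rot"],s["grip_width"])
C={}
for n in("top","scene"):
    c=C[n]=r.camera(n);cv2.imwrite(f"pics/{n}0.png",c["image"])
    print(n,c["fx"],-np.array(c["R"]).T@np.array(c["t"]).ravel())
    for k in["ring1_center","ring2_center","ring3_center","ring4_center","ring5_center","cover","clamp_knob","glaze_pot","candle_jar","bowl","cup","plaster_block","wood_rib","ware_board"]:
        for f in r.regions_of(k,n)[:3]:
            m=f["region"];ys,xs=np.nonzero(m)
            print(k,round(f["score"],2),f["extent"],round(xs.mean(),1),round(ys.mean(),1),len(xs), atz(c,xs.mean(),ys.mean(),14))
E
```

```text
pics
0.0 [234.3 524.8 230.9] [-1.5  0.3 -0.3] 85.23512447778678
top 614.536371038825 [ 311.     3.2 1486.8]
ring1_center 0.8 [360.3, 233.0, 20.7, 21.5] 369.2 243.3 255 [ 573.1 -114.6   14. ]
ring1_center 0.78 [311.5, 239.7, 23.2, 14.4] 323.5 243.1 242 [575.5  -3.2  14. ]
ring1_center 0.24 [434.8, 228.1, 15.8, 17.2] 441.8 235.2 276 [ 590.7 -292.2   14. ]
ring2_center 0.65 [404.5, 324.1, 16.0, 18.2] 409.7 332.4 282 [ 357.  -204.8   14. ]
ring2_center 0.58 [369.4, 274.0, 15.9, 22.0] 377.2 283.7 226 [ 474.1 -130.9   14. ]
ring4_center 0.79 [403.2, 270.7, 19.6, 18.2] 412.6 278.3 261 [ 486.  -216.9   14. ]
ring5_center 0.68 [399.5, 230.5, 19.3, 16.6] 408.6 239.3 257 [ 581.6 -210.9   14. ]
cover 0.64 [246.1, 218.9, 34.0, 53.2] 261.9 245.0 1461 [572.8 146.7  14. ]
cover 0.63 [370.0, 274.2, 12.7, 21.7] 377.3 283.4 265 [ 474.8 -131.3   14. ]
clamp_knob 0.65 [405.8, 271.5, 15.1, 19.8] 412.5 278.4 257 [ 485.8 -216.5   14. ]
clamp_knob 0.64 [260.8, 254.0, 8.5, 19.9] 264.3 261.8 188 [531.5 140.8  14. ]
clamp_knob 0.26 [344.0, 205.6, 132.5, 103.9] 409.7 257.8 9034 [ 536.1 -211.8   14. ]
glaze_pot 0
[... 1645 characters left out ...]
69 [407.2, 141.9, 22.4, 34.1] 414.7 156.0 561 [288.3 462.6  14. ]
clamp_knob 0.46 [357.6, 207.0, 10.9, 19.6] 361.8 216.8 161 [450.2 172.7  14. ]
glaze_pot 0.45 [214.9, 274.0, 10.3, 18.3] 218.4 281.7 121 [ 488.6 -306.6   14. ]
candle_jar 0.78 [388.1, 253.6, 20.6, 25.9] 396.8 265.3 378 [656.4 176.9  14. ]
bowl 0.64 [328.1, 309.8, 47.6, 46.0] 353.1 332.3 1498 [795.9 -38.8  14. ]
cup 0.85 [404.0, 140.5, 24.1, 35.6] 414.8 155.9 495 [288.2 462.9  14. ]
plaster_block 0.81 [121.6, 257.2, 44.5, 37.6] 143.0 274.0 1118 [ 371.  -490.7   14. ]
wood_rib 0.59 [180.6, 222.0, 30.2, 26.2] 193.6 236.1 417 [ 300.5 -318.6   14. ]
ware_board 0.84 [199.0, 242.2, 123.3, 95.8] 255.2 289.2 5690 [ 556.7 -222.1   14. ]
```

Run:
```python
import cv2,numpy as np
a=cv2.imread("pics/top0.png")[180:380,180:500];b=cv2.imread("pics/scene0.png")[180:330,180:440]
a=cv2.resize(a,(800,500),interpolation=cv2.INTER_CUBIC);b=cv2.resize(b,(800,462),interpolation=cv2.INTER_CUBIC)
cv2.imwrite("pics/a.png",a);cv2.imwrite("pics/b.png",b)
```

```text
(no output)
```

View pics/a.png

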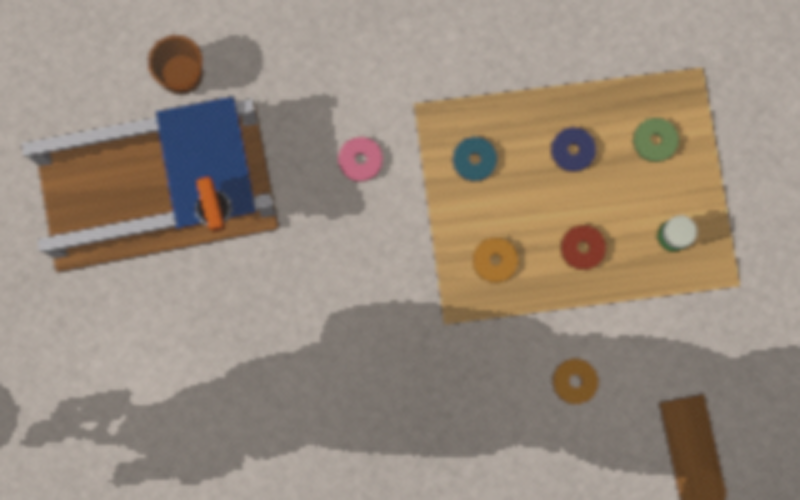

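View pics/b.png

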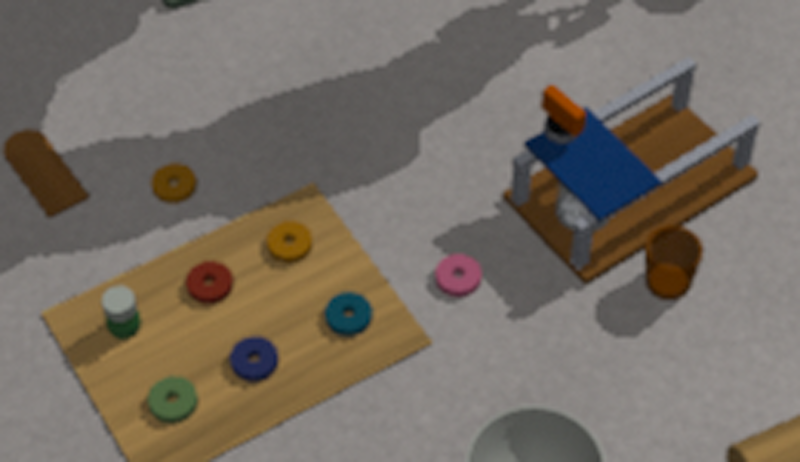

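Top crop: the teal ring is at (475,159), dark blue (573,149), sage (656,139), ochre (495,260) and brick red (583,247), all on the board. The knob bar at (210,203) lies across the slide, so it is tight. The scene crop agrees.
- Teal class: (475,159) is teal and (360,159) is pink. I take the teal one and leave the pink.
- Ochre class: (495,260) is on the board, about 492 mm from the base. (575,381) is about 412 mm away. I take the one at (495,260), which is farther. Both crops confirm this.

```bash
cat > m.py <<'E'
from h import *
from scipy.optimize import least_squares
np.set_printoptions(precision=1,suppress=True)
C={n:r.camera(n) for n in("top","scene")}
def quad(img):
    hsv=cv2.cvtColor(img,cv2.COLOR_BGR2HSV)
    m=cv2.inRange(hsv,(105,120,40),(125,255,255));return m
Q={}
for n in C:
    m=quad(C[n]["image"]);k,l,st,ce=cv2.connectedComponentsWithStats(m)
    best=[i for i in range(1,k) if st[i,4]>600]
    i=max(best,key=lambda i:st[i,4]);mm=(l==i).astype(np.uint8)
    h=cv2.convexHull(cv2.findContours(mm,0,2)[0][0]);Q[n]=h[:,0,:].astype(float)
    print(n,st[i],len(h))
# fit the cover's outline: polygon IoU-like by supersampled mask of convex hull
def mask(n,x,y,z,a):
    R=np.array([[np.cos(a),-np.sin(a)],[np.sin(a),np.cos(a)]]);P=[]
    for zz in(z,z-6):
        for sx,sy in((-56,-37.5),(56,-37.5),(56,37.5),(-56,37.5)):
            q=R@[sx,sy];P.append(proj(C[n],[x+q[0],y+q[1],zz]))
    return cv2.convexHull(np.array(P,np.float32))[:,0]
def res(p):
    e=[]
    for n in C:
        poly=mask(n,*p)
        for q in Q[n]:e.append(cv2.pointPolygonTest(poly.reshape(-1,1,2),(float(q[0]),float(q[1])),True))
        hq=Q[n].astype(np.float32).reshape(-1,1,2)
        for q in poly:e.append(cv2.pointPolygonTest(hq,(float(q[0]),float(q[1])),True)+.5)
    return e
f=least_squares(res,[565,147,84,.16],x_scale=[5,5,5,.05],diff_step=1e-4,loss="soft_l1",f_scale=.5)
print("cover",f.x,np.array(res(f.x)))
pts={k:{} for k in["ring1_center","ring2_center","ring3_center","ring4_center","ring5_center","clamp_knob","glaze_pot"]}
for k in pts:
    for n in C:
        for g in r.regions_of(k,n):
            ys,xs=np.nonzero(g["region"]);p=atz(C[n],xs.mean(),ys.mean(),9)
            if len(xs)<500 and len(pts[k].get(n,()))<3: pts[k].setdefault(n,[]).append((xs.mean(),ys.mean()))
    c=[(tri(C["top"],a,C["scene"],b)) for a in pts[k].get("top",[]) for b in pts[k].get("scene",[])]
    for X,e in c:
        if e<8:print(k,X,"gap %.1f"%e)
print(Ro.from_rotvec(r.state()["tcp_rot"]).as_matrix(),r.state()["position"])
E
python3 m.py
```

```text
top [ 265    0   78   58 3263] 12
scene [  63   28   65   77 3082] 19
cover [ 632.5 -220.3  796.     0.7] [-125.9 -121.1 -115.2 -113.2 -112.7 -167.5 -170.6 -176.4 -178.9 -184.5
 -194.6 -195.9 -226.  -224.7 -195.8 -112.2 -112.7 -153.6  -94.1  -92.8
  -76.4  -75.   -67.6  -67.8  -68.9  -76.1 -102.9 -107.  -108.9 -110.
 -119.4 -125.7 -130.3 -130.5 -127.8 -117.   -98.8 -148.3 -123.7  -67.1
  -67.4  -97.3 -148.7]
ring1_center [ 574.8 -116.     5.9] gap 2.1
ring1_center [576.9  -3.6   0.8] gap 1.7
ring2_center [ 357.6 -207.1    2.3] gap 1.5
ring2_center [ 474.7 -133.4    4.8] gap 2.3
ring3_center [ 591.7 -293.4    6.1] gap 2.2
ring4_center [ 486.4 -217.9    7.2] gap 4.1
ring5_center [ 582.7 -213.3    5.5] gap 0.0
clamp_knob [517.5 131.9 105.8] gap 1.6
glaze_pot [ 494.7 -305.7   24.6] gap 2.0
[[ 0.9 -0.   0.4]
 [-0.4 -0.   0.9]
 [-0.  -1.  -0. ]] [234.3 525.1 231.3]
```

```bash
python3 - <<'E'
s=open("m.py").read()
s=s.replace("if st[i,4]>600]","if st[i,4]>300 and (220<ce[i][0]<300 and 200<ce[i][1]<290 if n=='top' else 330<ce[i][0]<420 and 190<ce[i][1]<270)]")
s=s.replace("pts={k","import sys\nfor n in C:print(n,atz(C[n],*Q[n].mean(0),84))\nfor k,n in((k,n) for k in['clamp_knob'] for n in C):\n  hs=cv2.cvtColor(C[n]['image'],cv2.COLOR_BGR2HSV);m=cv2.inRange(hs,(5,200,90),(13,255,255));ys,xs=np.nonzero(m[190:290,230:420]);print('orange',n,len(xs),xs.mean()+230,ys.mean()+190,atz(C[n],xs.mean()+230,ys.mean()+190,122),cv2.minAreaRect(np.c_[xs,ys].astype(np.float32)))\nsys.exit()\npts={k")
open("m2.py","w").write(s)
E
python3 m2.py
```

```text
top [ 244  220   37   50 1152] 14
scene [351 216  44  35 692] 7
cover [561.9 142.8  82.    0.2] [ 0.8  0.2  0.  -0.1  0.4  0.6  2.3  1.3  2.   2.1  1.8  1.3  1.   0.7
 -2.1 -2.5 -2.5 -2.8 -1.1 -0.7  0.7  0.5  0.4  0.8  0.3  0.9  1.2 -0.9
 -0.3 -1.  -0.5 -0.7 -1.8]
top [564.8 135.7  84. ]
scene [577.7 132.6  84. ]
orange top 56 263.76785714285717 261.2678571428571 [516.5 131.9 122. ] ((33.599998474121094, 70.70000457763672), (17.679834365844727, 3.4708876609802246), 77.47119140625)
orange scene 72 297.93055555555554 246.09722222222223 [546.8 -83.5 122. ] ((74.11661529541016, 51.686771392822266), (13.369590759277344, 139.15902709960938), 64.02560424804688)
```

```bash
cat > go.py <<'E'
# python3 go.py x y z t_deg : what remains, in tool units (25 mm, 5 deg about tool y)
import sys
from h import *
s=r.state();p=np.array(s["position"]);M=Ro.from_rotvec(s["tcp_rot"]).as_matrix()
t=np.degrees(np.arctan2(M[1,2],M[0,2]))
f=lambda a:np.round(a,2)
print("t=%.1f"%t,"pos",f(p),"q7 %.2f"%s["qpos"][6],"F",f(s["wrist_force"]),"w %.1f"%s["grip_width"],"time %.1f"%s["time"],"tilt",f(M[:2,1]))
if len(sys.argv)>4:
    x,y,z,T=map(float,sys.argv[1:5])
    print("shift units now",f(M.T@(np.array([x,y,z])-p)/25),"turn y units",f(-((T-t+180)%360-180)/5))
    c,q=np.cos(np.radians(T)),np.sin(np.radians(T))
    N=np.array([[q,0,c],[-c,0,q],[0,-1,0]]);print("after the turn",f(N.T@(np.array([x,y,z])-p)/25))
E
python3 go.py 517 133 190 -80
```

```text
t=65.9 pos [234.33 525.06 231.26] q7 -0.08 F [-0.13 -0.22  0.08] w 85.3 time 2.4 tilt [-0. -0.]
shift units now [16.72  1.65 -9.71] turn y units 29.19
after the turn [-8.41  1.65 17.41]
```

Request:
arm_command:
  commands:
    - [[0.84,0.08,-0.48,0,0.5,0,100],[0.88,0.08,-0.42,0,0,0,100],[0.88,0.08,-0.42,0,0,0,100],[0.88,0.08,-0.42,0,0,0,100],[0.88,0.08,-0.42,0,0,0,100],[0.88,0.08,-0.42,0,0,0,100],[0.88,0.08,-0.42,0,0,0,100],[0.88,0.08,-0.42,0,0,0,100],[0.88,0.08,-0.42,0,0,0,100],[0.88,0.08,-0.42,0,0,0,100],[0.88,0.08,-0.42,0,0,0,100],[0.88,0.08,-0.42,0,0,0,100],[0.88,0.08,-0.42,0,0,0,100],[0.88,0.08,-0.42,0,0,0,100],[0.88,0.08,-0.42,0,0,0,100],[0.88,0.08,-0.42,0,0,0,100],[0.88,0.08,-0.42,0,0,0,100],[0.88,0.08,-0.42,0,0,0,100],[0.8,0.08,-0.4,0,0,0,100]]

```text
time: 4.3
position: [526.2, 148.8, 191.8]
tcp_rot: [-1.537, 0.36, -0.361]
wrist_force: [-0.0, -0.0, 0.4]
grip_width: 85.1
```

Request:
arm_command:
  commands:
    - [[0,0,0,0,1,0,100],[0,0,0,0,1,0,100],[0,0,0,0,1,0,100],[0,0,0,0,1,0,100],[0,0,0,0,1,0,100],[0,0,0,0,1,0,100],[0,0,0,0,1,0,100],[0,0,0,0,1,0,100],[0,0,0,0,1,0,100],[0,0,0,0,1,0,100],[0,0,0,0,1,0,100],[0,0,0,0,1,0,100],[0,0,0,0,1,0,100],[0,0,0,0,1,0,100],[0,0,0,0,1,0,100],[0,0,0,0,1,0,100],[0,0,0,0,1,0,100],[0,0,0,0,1,0,100],[0,0,0,0,1,0,100],[0,0,0,0,1,0,100]]

```text
time: 6.3
position: [528.7, 145.3, 191.8]
tcp_rot: [-0.78, 1.71, -1.707]
wrist_force: [0.1, 0.0, 0.0]
grip_width: 85.5
```

Request:
arm_command:
  commands:
    - [[0,0,0,0,1,0,100],[0,0,0,0,1,0,100],[0,0,0,0,1,0,100],[0,0,0,0,1,0,100],[0,0,0,0,1,0,100],[0,0,0,0,1,0,100],[0,0,0,0,1,0,100],[0,0,0,0,0,0,100]]

```text
time: 7.1
position: [528.8, 146.3, 191.8]
tcp_rot: [-0.231, 2.106, -2.098]
wrist_force: [-0.6, 0.5, 0.3]
grip_width: 85.3
```

```bash
python3 go.py 517 133 150 -80
```

```text
t=-77.2 pos [528.78 146.3  191.85] q7 -1.12 F [-0.56  0.5   0.28] w 85.3 time 7.1 tilt [0. 0.]
shift units now [0.58 1.67 0.42] turn y units 0.56
after the turn [0.56 1.67 0.44]
```

Request:
arm_command:
  commands:
    - [[0.57,0.67,0.43,0,0.4,0,100],[0,0.8,0,0,0,0,100],[0,0.8,0,0,0,0,100],[0,0.6,0,0,0,0,100],[0,0.6,0,0,0,0,100],[0,0.3,0,0,0,0,100],[0,0,0,0,0,0,100]]

```text
time: 7.8
position: [517.8, 133.3, 94.8]
tcp_rot: [-0.213, 2.115, -2.104]
wrist_force: [-0.2, -0.1, -0.4]
grip_width: 85.6
```

```bash
python3 go.py 517 133 96 -79; python3 -c "
from h import *
c=r.camera('scene');cv2.imwrite('pics/c.png',cv2.resize(c['image'][130:290,300:460],(640,640)[:2]))
c=r.camera('top');cv2.imwrite('pics/d.png',c['image'])
i=cv2.imread('pics/c.png');j=cv2.resize(c['image'][200:300,220:310],(540,600));i=cv2.resize(i,(260,260));cv2.imwrite('pics/c.png',np.hstack([np.vstack([i,np.zeros((340,260,3),np.uint8)]),j]))"
```

```text
t=-78.1 pos [517.78 133.28  94.78] q7 -0.99 F [-0.19 -0.1  -0.42] w 85.6 time 7.8 tilt [0.01 0.01]
shift units now [ 0.03 -0.05  0.  ] turn y units 0.17
after the turn [ 0.03 -0.05  0.01]
```

View pics/c.png

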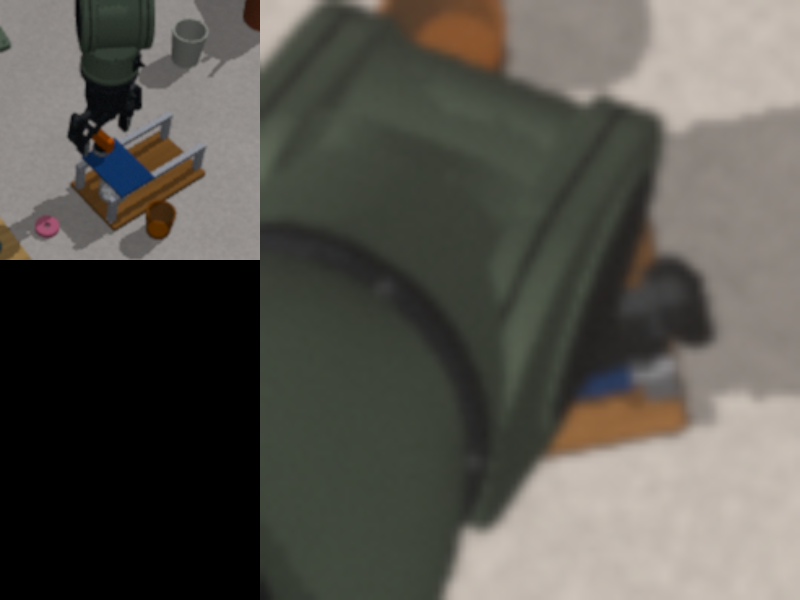

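The scene inset shows the open fingers straddling the orange bar at about (103,138). I'll close on it.

Request:
arm_command:
  commands:
    - [[0,0,0,0,0,0,20],[0,0,0,0,0,0,0],[0,0,0,0,0,0,0],[0,0,0,0,0,0,0],[0,0,0,0,0,0,0],[0,0,0,0,0,0,0],[0,0,0,0,0,0,0]]
  force: 40

```text
time: 8.6
position: [520.3, 132.0, 99.4]
tcp_rot: [-0.205, 2.11, -2.102]
wrist_force: [2.3, -0.0, -7.8]
grip_width: 13.3
```

```bash
python3 go.py 517 133 96 -79; python3 -c "
from station import r
print(r.state()['torque'])"
```

```text
t=-78.1 pos [520.26 132.03  99.45] q7 -0.99 F [ 2.32 -0.04 -7.78] w 13.3 time 8.6 tilt [0.01 0.  ]
shift units now [ 0.12  0.14 -0.06] turn y units 0.18
after the turn [ 0.12  0.14 -0.06]
[ 0.0253302  -0.1958232   0.23125337]
```

Request:
arm_command:
  commands:
    - [[0,0,0,0,-1,0,0],[0,0,0,0,-1,0,0],[0,0,0,0,-1,0,0],[0,0,0,0,-1,0,0],[0,0,0,0,-1,0,0],[0,0,0,0,-1,0,0]]

```text
time: 9.2
position: [519.5, 133.3, 99.2]
tcp_rot: [-0.688, 1.781, -1.778]
wrist_force: [-0.7, -0.6, -0.4]
grip_width: 13.4
```

```bash
python3 go.py 517 133 96 11; python3 -c "
from station import r
print(r.state()['torque'])"
```

```text
t=-47.0 pos [519.5  133.34  99.16] q7 -0.62 F [-0.69 -0.57 -0.41] w 13.4 time 9.2 tilt [0.01 0.01]
shift units now [ 0.08  0.12 -0.06] turn y units -11.61
after the turn [-0.01  0.13 -0.1 ]
[ 0.20005198  0.34446797 -0.12584539]
```

Smooth, with little force. I'll continue to the stop.

Request:
arm_command:
  commands:
    - [[0,0,0,0,-1,0,0],[0,0,0,0,-1,0,0],[0,0,0,0,-1,0,0],[0,0,0,0,-1,0,0],[0,0,0,0,-1,0,0],[0,0,0,0,-1,0,0],[0,0,0,0,-1,0,0],[0,0,0,0,-1,0,0],[0,0,0,0,-1,0,0],[0,0,0,0,-1,0,0],[0,0,0,0,-0.6,0,0],[0,0,0,0,0,0,0],[0,0,0,0,0,0,0]]

```text
time: 10.5
position: [516.9, 134.2, 99.1]
tcp_rot: [-1.263, 1.104, -1.102]
wrist_force: [-0.0, -0.8, -0.0]
grip_width: 13.4
```

```bash
python3 go.py 501 232 99 11; python3 -c "
from station import r
print(r.state()['torque'])"
```

```text
t=8.1 pos [516.87 134.22  99.11] q7 -0.01 F [-0.01 -0.84 -0.  ] w 13.4 time 10.5 tilt [0.01 0.01]
shift units now [-3.96  0.03 -0.08] turn y units -0.58
after the turn [-3.96  0.    0.12]
[0.12694421 0.20779188 0.05973964]
```

Request:
arm_command:
  commands:
    - [[0,0,0,0,-0.6,0,0],[0,0,0,0,0,0,0],[-0.4,0,0,0,0,0,0],[-0.5,0,0,0,0,0,0],[-0.5,0,0,0,0,0,0],[-0.5,0,0,0,0,0,0],[-0.5,0,0,0,0,0,0],[-0.5,0,0,0,0,0,0],[-0.4,0,0,0,0,0,0],[0,0,0,0,0,0,0]]

```text
time: 11.5
position: [500.0, 224.5, 99.1]
tcp_rot: [-1.281, 1.069, -1.068]
wrist_force: [2.9, 2.2, -3.3]
grip_width: 13.5
```

```bash
python3 go.py 498 233 99 11
```

```text
t=10.7 pos [500.02 224.45  99.15] q7 -0.11 F [ 2.95  2.19 -3.28] w 13.5 time 11.5 tilt [0.01 0.01]
shift units now [-0.35  0.01 -0.02] turn y units -0.06
after the turn [-0.35  0.01 -0.01]
```

Request:
arm_command:
  commands:
    - [[-0.2,0,0,0,0,0,0],[-0.15,0,0,0,0,0,0],[-0.1,0,0,0,0,0,0],[-0.1,0,0,0,0,0,0],[-0.1,0,0,0,0,0,0],[0,0,0,0,0,0,0]]

```text
time: 12.1
position: [499.4, 228.1, 99.2]
tcp_rot: [-1.29, 1.07, -1.088]
wrist_force: [2.1, 2.2, -4.2]
grip_width: 13.5
```

```bash
python3 go.py 498 233 99 11
```

```text
t=10.1 pos [499.43 228.09  99.19] q7 -0.14 F [ 2.13  2.22 -4.24] w 13.5 time 12.1 tilt [ 0.01 -0.01]
shift units now [-0.2   0.01 -0.02] turn y units -0.18
after the turn [-0.2   0.01 -0.02]
```

Request:
arm_command:
  commands:
    - [[-0.4,0,0,0,0,0,0],[-0.4,0,0,0,0,0,0],[0,0,0,0,0,0,0]]

```text
time: 12.4
position: [499.0, 231.2, 99.1]
tcp_rot: [-1.301, 1.071, -1.113]
wrist_force: [0.1, 3.9, -1.4]
grip_width: 13.3
```

```bash
python3 go.py 498 233 99 11
```

```text
t=9.3 pos [498.95 231.21  99.12] q7 -0.17 F [ 0.09  3.89 -1.41] w 13.3 time 12.4 tilt [ 0.01 -0.03]
shift units now [-0.08  0.   -0.03] turn y units -0.34
after the turn [-0.08  0.   -0.02]
```

Request:
arm_command:
  commands:
    - [[0,0,0,0,0,0,60],[0,0,0,0,0,0,60],[0,0,0,0,0,0,60],[0,0,0,0,0,0,60],[0,-0.6,0,0,0,0,60],[0,-1,0,0,0,0,60],[0,-1,0,0,0,0,60],[0,-1,0,0,0,0,60],[0,0,0,0,0,0,60]]

```text
time: 13.3
position: [496.8, 236.4, 192.1]
tcp_rot: [-1.302, 1.072, -1.108]
wrist_force: [-0.5, 0.1, -0.2]
grip_width: 51.4
```

```bash
python3 go.py 574 -116 150 10;python3 -c "
from h import *
M=Ro.from_rotvec(r.state()['tcp_rot']).as_matrix()
N=np.array([[np.sin(.175),0,np.cos(.175)],[-np.cos(.175),0,np.sin(.175)],[0,-1,0]])
print(np.degrees(Ro.from_matrix(M.T@N).as_rotvec())/5)"
```

```text
t=9.4 pos [496.79 236.44 192.09] q7 -0.19 F [-0.49  0.08 -0.23] w 51.4 time 13.3 tilt [ 0.   -0.03]
shift units now [14.36  2.09  0.74] turn y units -0.11
after the turn [14.42  1.68  0.59]
[ 0.01230573 -0.11754647  0.32799567]
```

Request:
arm_command:
  commands:
    - [[0,0,0,0,-0.1,0.33,75],[0.9,0,0.04,0,0,0,75],[0.9,0,0.04,0,0,0,75],[0.9,0,0.04,0,0,0,75],[0.9,0,0.04,0,0,0,75],[0.9,0,0.04,0,0,0,75],[0.9,0,0.04,0,0,0,75],[0.9,0,0.04,0,0,0,75],[0.9,0,0.04,0,0,0,75],[0.9,0,0.04,0,0,0,75],[0.9,0,0.04,0,0,0,75],[0.9,0,0.04,0,0,0,75],[0.9,0,0.04,0,0,0,75],[0.9,0,0.04,0,0,0,75],[0.9,0,0.04,0,0,0,75],[0.9,0,0.04,0,0,0,75],[0.9,0,0.04,0,0,0,75],[0,0,0,0,0,0,75]]

```text
time: 15.1
position: [573.1, -130.6, 172.5]
tcp_rot: [-1.277, 1.097, -1.05]
wrist_force: [0.4, 0.6, 0.4]
grip_width: 64.0
```

```bash
python3 go.py 574 -116 100 10; python3 -c "
from h import *
c=r.camera('top');cv2.imwrite('pics/top1.png',c['image']);s=r.camera('scene');cv2.imwrite('pics/scene1.png',s['image'])
i=cv2.resize(c['image'][200:300,170:300],(780,600),interpolation=cv2.INTER_CUBIC);cv2.imwrite('pics/e.png',i)
for k in range(2,6):
  for g in r.regions_of('ring%d_center'%k,'top')[:2]:
    ys,xs=np.nonzero(g['region']);print(k,len(xs),atz(c,xs.mean(),ys.mean(),12))"
```

```text
t=10.3 pos [ 573.05 -130.64  172.53] q7 0.45 F [0.44 0.65 0.44] w 64.0 time 15.1 tilt [-0.01  0.03]
shift units now [-0.48  2.92  0.17] turn y units 0.06
after the turn [-0.57  2.9   0.14]
3 189 [ 591.19005405 -293.2722011    12.        ]
```

View pics/e.png

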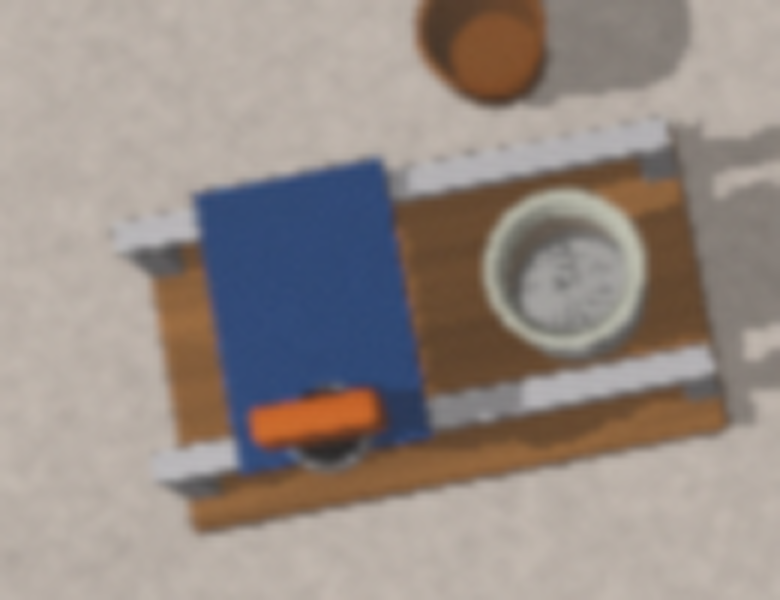

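```bash
python3 -c "
from h import *
import json
c=r.camera('top');im=c['image'][225:265,245:285].astype(int)
hsv=cv2.cvtColor(c['image'],cv2.COLOR_BGR2HSV)
h=hsv[225:265,245:285];m=((h[...,0]>25)&(h[...,0]<75)&(h[...,2]>150)).astype(np.uint8)
ys,xs=np.nonzero(m);hull=cv2.convexHull(np.c_[xs,ys].astype(np.float32))
e=cv2.fitEllipse(hull);print(e)
print(atz(c,e[0][0]+245,e[0][1]+225,76),atz(c,264-.4,245.3-.4,76))
def tilt(T):
  M=Ro.from_rotvec(r.state()['tcp_rot']).as_matrix();a=np.radians(T)
  N=np.array([[np.sin(a),0,np.cos(a)],[-np.cos(a),0,np.sin(a)],[0,-1,0]])
  print(np.round(np.degrees(Ro.from_matrix(M.T@N).as_rotvec())/5,2))
tilt(10)
c2=cv2.imread('pics/scene1.png');cv2.imwrite('pics/f.png',cv2.resize(c2[195:285,330:430],(700,630)))
" ; python3 go.py 574 -116 60 10
cat >> go.py <<'E'
    print("level+turn units",f(np.degrees(Ro.from_matrix(M.T@N).as_rotvec())/5))
E
```

```text
((18.85634422302246, 19.689302444458008), (24.232608795166016, 25.38718605041504), 159.7127685546875)
[562.53618342 136.10505507  76.        ] [562.04625036 136.70155967  76.        ]
[ 0.1   0.11 -0.34]
t=10.6 pos [ 573.48 -126.52  173.65] q7 0.45 F [ 1.48 -0.51  0.02] w 64.0 time 15.4 tilt [-0.01  0.03]
shift units now [-0.28  4.56  0.14] turn y units 0.11
after the turn [-0.41  4.55  0.09]
```

View pics/f.png

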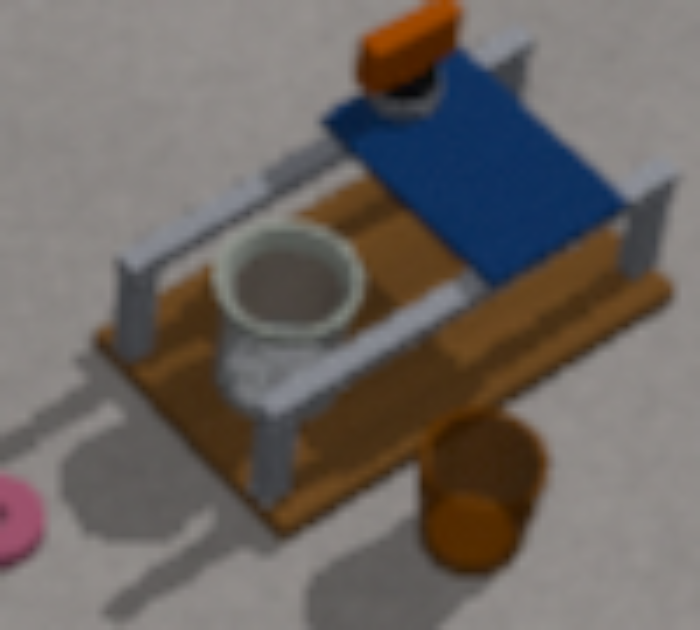

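```bash
python3 -c "
from h import *
c=r.camera('top')
for p in((195,195),(380,158),(430,437),(240,470),(311,315)):print(p,atz(c,(p[0]+.5)/6-.5+170,(p[1]+.5)/6-.5+200,84))
print('knob',atz(c,(315.5)/6-.5+170,417.5/6-.5+200,126))"
```

```text
(195, 195) [593.00521394 279.00480189  84.        ]
(380, 158) [606.59498978 207.48096068  84.        ]
(430, 437) [497.12307161 187.21616852  84.        ]
(240, 470) [485.47843817 259.78397991  84.        ]
(311, 315) [545.19330772 233.43501313  84.        ]
knob [499.68548765 224.53924398 126.        ]
```

```bash
python3 -c "
from h import *
c=r.camera('top');s=r.camera('scene')
print(tri(c,(263.7,245.0),s,(370.7,234.9)), atz(s,370.7,234.9,76))"; python3 go.py 574 -116 60 10
```

```text
(array([562.91647708, 137.26904509,  70.43870999]), np.float64(0.5949940306804412)) [566.75098404 135.05260529  76.        ]
t=10.5 pos [ 573.53 -126.93  173.72] q7 0.45 F [ 0.85 -0.63  0.03] w 63.8 time 15.6 tilt [-0.01  0.03]
shift units now [-0.29  4.56  0.14] turn y units 0.11
after the turn [-0.43  4.55  0.09]
level+turn units [ 0.1   0.11 -0.33]
```

Request:
arm_command:
  commands:
    - [[-0.45,0,0.1,0.1,0.1,-0.3,75],[0,1,0,0,0,0,75],[0,1,0,0,0,0,75],[0,1,0,0,0,0,75],[0,1,0,0,0,0,75],[0,1,0,0,0,0,75],[0,0.5,0,0,0,0,75],[0,0,0,0,0,0,75]]

```text
time: 16.4
position: [575.5, -113.1, 33.1]
tcp_rot: [-1.283, 1.075, -1.079]
wrist_force: [0.1, 0.5, -0.6]
grip_width: 64.2
```

```bash
python3 go.py 573.5 -115 7 10
```

```text
t=10.2 pos [ 575.51 -113.09   33.07] q7 0.42 F [ 0.11  0.51 -0.63] w 64.2 time 16.4 tilt [0. 0.]
shift units now [ 0.06  1.04 -0.1 ] turn y units 0.03
after the turn [ 0.06  1.04 -0.09]
level+turn units [-0.05  0.03 -0.01]
```

Request:
arm_command:
  commands:
    - [[0.06,0.6,-0.09,0,0,0,75],[0,0.4,0,0,0,0,75],[0,0.1,0,0,0,0,75],[0,0,0,0,0,0,30],[0,0,0,0,0,0,30],[0,0,0,0,0,0,30],[0,0,0,0,0,0,30],[0,0,0,0,0,0,30]]
  force: 25

```text
time: 17.2
position: [576.6, -115.0, 10.1]
tcp_rot: [-1.28, 1.069, -1.083]
wrist_force: [0.3, 0.2, -0.2]
grip_width: 41.9
```

```bash
python3 go.py 562.5 136.5 100 10
```

```text
t=10.2 pos [ 576.63 -114.97   10.11] q7 0.43 F [ 0.32  0.19 -0.21] w 41.9 time 17.2 tilt [0.01 0.  ]
shift units now [-10.    -3.59   1.26] turn y units 0.04
after the turn [-10.    -3.6    1.19]
level+turn units [-0.13  0.04  0.01]
```

Request:
arm_command:
  commands:
    - [[0,0,0,0,0,0,75],[0,0,0,0,0,0,75],[0,0.2,0,0,0,0,75],[0,0.05,0,0,0,0,75],[0,0,0,0,0,0,75],[0,0,0,0,0,0,75]]

```text
time: 17.8
position: [576.7, -115.0, 3.2]
tcp_rot: [-1.28, 1.07, -1.083]
wrist_force: [-0.5, 0.3, -0.3]
grip_width: 64.0
```

```bash
python3 go.py 573.5 -115 5 10
```

```text
t=10.2 pos [ 576.65 -114.96    3.24] q7 0.43 F [-0.52  0.32 -0.34] w 64.0 time 17.8 tilt [0.01 0.  ]
shift units now [-0.02 -0.07 -0.12] turn y units 0.04
after the turn [-0.02 -0.07 -0.12]
level+turn units [-0.12  0.04  0.01]
```

Request:
arm_command:
  commands:
    - [[0,0,0,0,0,0,30],[0,0,0,0,0,0,30],[0,0,0,0,0,0,30],[0,0,0,0,0,0,30],[0,0,0,0,0,0,30]]
  force: 30

```text
time: 18.3
position: [576.7, -115.0, 3.5]
tcp_rot: [-1.28, 1.069, -1.083]
wrist_force: [0.4, 0.0, -0.3]
grip_width: 42.4
```

Request:
arm_command:
  commands:
    - [[0,-0.5,0,0,0,0,30],[0,-1,0,0,0,0,30],[0,-1,0,0,0,0,30],[0,-1,0,0,0,0,30],[0,-1,0,0,0,0,30],[0,-0.2,0,0,0,0,30],[0,0,0,0,0,0,30]]

```text
time: 19.0
position: [575.0, -115.2, 129.9]
tcp_rot: [-1.279, 1.069, -1.084]
wrist_force: [-0.3, -0.5, -1.2]
grip_width: 42.2
```

```bash
python3 go.py 562.5 136.5 125 10; python3 -c "
from h import *
c=r.camera('scene');cv2.imwrite('pics/g.png',cv2.resize(c['image'][210:320,220:340],(720,660))[:600])"
```

```text
t=10.2 pos [ 575.02 -115.16  129.93] q7 0.42 F [-0.3 -0.5 -1.2] w 42.2 time 19.0 tilt [0.01 0.  ]
shift units now [-10.     0.2    1.28] turn y units 0.03
after the turn [-10.     0.2    1.25]
level+turn units [-0.14  0.03  0.02]
```

View pics/g.png

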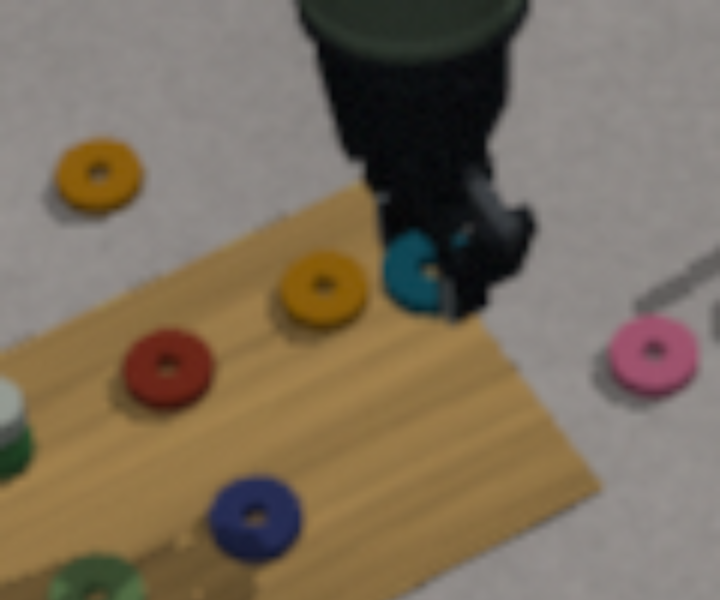

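Request:
arm_command:
  commands:
    - [[-0.9,0,0.11,0,0,0,30],[-0.9,0,0.11,0,0,0,30],[-0.9,0,0.11,0,0,0,30],[-0.9,0,0.11,0,0,0,30],[-0.9,0,0.11,0,0,0,30],[-0.9,0,0.11,0,0,0,30],[-0.9,0,0.11,0,0,0,30],[-0.9,0,0.11,0,0,0,30],[-0.9,0,0.11,0,0,0,30],[-0.9,0,0.11,0,0,0,30],[-0.9,0,0.11,0,0,0,30],[0,0,0,0,0,0,30]]

```text
time: 20.25
position: [555.6, 142.6, 118.7]
tcp_rot: [-1.291, 1.081, -1.078]
wrist_force: [0.3, -0.2, 0.4]
grip_width: 42.3
```

```bash
python3 go.py 562.5 136.5 95 10
```

```text
t=10.0 pos [555.56 142.58 118.73] q7 0.04 F [ 0.3  -0.19  0.36] w 42.3 time 20.2 tilt [-0. -0.]
shift units now [0.29 0.95 0.23] turn y units 0.01
after the turn [0.29 0.95 0.23]
level+turn units [0.05 0.01 0.01]
```

Request:
arm_command:
  commands:
    - [[0.29,0.3,0.23,0,0,0,30],[0,0.5,0,0,0,0,30],[0,0,0,0,0,0,30],[0,0,0,0,0,0,30]]

```text
time: 20.65
position: [562.4, 133.0, 94.8]
tcp_rot: [-1.294, 1.084, -1.08]
wrist_force: [0.0, -0.3, 0.1]
grip_width: 42.2
```

```bash
python3 go.py 562.5 136.5 75 10; python3 -c "
from h import *
c=r.camera('scene');t=r.camera('top')
a=cv2.resize(c['image'][190:270,330:410],(400,400),interpolation=2);b=cv2.resize(t['image'][205:285,220:300],(400,400),interpolation=2)
cv2.imwrite('pics/i.png',np.hstack([a,b]))"
```

```text
t=9.9 pos [562.44 132.97  94.75] q7 0.06 F [ 0.04 -0.25  0.1 ] w 42.2 time 20.6 tilt [-0.01 -0.  ]
shift units now [-0.14  0.79  0.03] turn y units -0.02
after the turn [-0.14  0.79  0.03]
level+turn units [ 0.08 -0.02  0.03]
```

View pics/i.png

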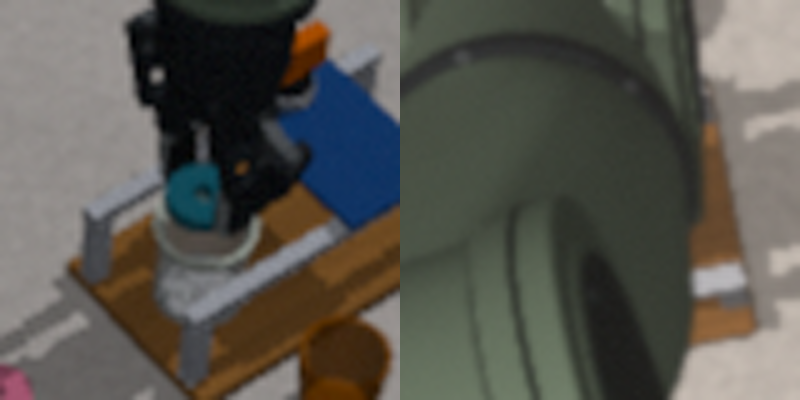

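```bash
python3 -c "
from h import *
c=r.camera('scene')
i=c['image'];h=cv2.cvtColor(i,cv2.COLOR_BGR2HSV)
m=cv2.inRange(h,(88,120,40),(104,255,255))[190:250,340:400];ys,xs=np.nonzero(m);print(len(xs),xs.min()+340,xs.max()+340,ys.min()+190,ys.max()+190)
print('ring hole pred',proj(c,[562.4,133,105.2]),'lip pred',proj(c,[562.5,136.5,76]))
for d in(-22,22):print(proj(c,[562.4+d*.59,133+d*.8,105]))
"
```

```text
115 363 373 222 235
ring hole pred (np.float64(370.0621472471174), np.float64(227.6137860967552)) lip pred (np.float64(370.43102561565814), np.float64(233.6912431154534))
(np.float64(362.42110140043394), np.float64(226.53234576731572))
(np.float64(377.71514740537407), np.float64(228.78820704762802))
```

Request:
arm_command:
  commands:
    - [[-0.14,0.3,0.02,0,0,0,30],[-0.02,0.3,0,0,0,0,30],[0,0.1,0,0,0,0,30],[0,0,0,0,0,0,30]]

```text
time: 21.2
position: [562.2, 138.3, 76.7]
tcp_rot: [-1.293, 1.083, -1.079]
wrist_force: [0.1, -0.8, -0.9]
grip_width: 42.5
```

```bash
python3 go.py 562.5 136.5 72 10
```

```text
t=10.0 pos [562.23 138.28  76.69] q7 0.06 F [ 0.14 -0.75 -0.91] w 42.5 time 21.2 tilt [-0.01 -0.  ]
shift units now [ 0.07  0.19 -0.  ] turn y units -0.0
after the turn [ 0.07  0.19 -0.  ]
level+turn units [ 0.07 -0.    0.03]
```

Request:
arm_command:
  commands:
    - [[0.07,0.15,0,0,0,0,30],[0,0.03,0,0,0,0,30],[0,0,0,0,0,0,30]]

```text
time: 21.5
position: [562.6, 137.1, 73.8]
tcp_rot: [-1.291, 1.083, -1.078]
wrist_force: [-1.8, 0.9, 4.5]
grip_width: 42.4
```

```bash
python3 go.py 562.5 136.5 72 10
```

```text
t=10.0 pos [562.57 137.15  73.82] q7 0.06 F [-1.78  0.92  4.52] w 42.4 time 21.5 tilt [-0. -0.]
shift units now [ 0.03  0.07 -0.01] turn y units -0.0
after the turn [ 0.03  0.07 -0.01]
level+turn units [ 0.05 -0.    0.01]
```

Request:
arm_command:
  commands:
    - [[0,-0.04,0,0,0,0,30],[0,0,0,0,0,0,75],[0,0,0,0,0,0,75],[0,0,0,0,0,0,75],[0,0,0,0,0,0,75],[0,-0.5,0,0,0,0,75],[0,-1,0,0,0,0,75],[0,-1,0,0,0,0,75],[0,0,0,0,0,0,75]]

```text
time: 22.4
position: [563.0, 136.5, 141.4]
tcp_rot: [-1.291, 1.083, -1.079]
wrist_force: [-0.6, -0.3, 0.2]
grip_width: 64.0
```

```bash
python3 go.py 474.5 -131.5 125 10
```

```text
t=9.9 pos [563.03 136.49 141.39] q7 0.04 F [-0.56 -0.3   0.22] w 64.0 time 22.4 tilt [-0. -0.]
shift units now [ 9.95  0.69 -5.34] turn y units -0.01
after the turn [ 9.94  0.66 -5.35]
level+turn units [ 0.05 -0.01  0.01]
```

Request:
arm_command:
  commands:
    - [[0.9,0,-0.49,0,0,0,75],[0.9,0,-0.49,0,0,0,75],[0.9,0,-0.49,0,0,0,75],[0.9,0,-0.49,0,0,0,75],[0.9,0,-0.49,0,0,0,75],[0.9,0,-0.49,0,0,0,75],[0.9,0,-0.49,0,0,0,75],[0.9,0,-0.49,0,0,0,75],[0.9,0,-0.49,0,0,0,75],[0.9,0,-0.49,0,0,0,75],[0.9,0,-0.46,0,0,0,75],[0,0,0,0,0,0,75]]

```text
time: 23.6
position: [470.2, -140.0, 145.8]
tcp_rot: [-1.289, 1.078, -1.08]
wrist_force: [0.9, 1.4, -0.7]
grip_width: 64.1
```

```bash
python3 go.py 474.5 -131.5 30 10; python3 -c "
from h import *
c=r.camera('top');s=r.camera('scene')
a=cv2.resize(s['image'][200:270,335:405],(420,420),interpolation=2);b=cv2.resize(c['image'][225:265,245:285],(380,420),interpolation=2)
cv2.imwrite('pics/j.png',np.hstack([a,b]))
for n,cc in(('scene',s),('top',c)):
 for k in range(2,6):
  for g in r.regions_of('ring%d_center'%k,n)[:2]:
    ys,xs=np.nonzero(g['region']);print(n,k,len(xs),atz(cc,xs.mean(),ys.mean(),12))"
```

```text
t=10.1 pos [ 470.2  -140.05  145.79] q7 0.49 F [ 0.9   1.35 -0.67] w 64.1 time 23.6 tilt [-0. -0.]
shift units now [-0.31  4.63  0.23] turn y units 0.01
after the turn [-0.31  4.63  0.23]
level+turn units [0.01 0.01 0.02]
scene 2 150 [ 479.67561094 -135.99682302   12.        ]
scene 2 180 [ 365.62359422 -210.68768377   12.        ]
scene 3 172 [ 595.37656987 -296.54334625   12.        ]
scene 3 196 [ 491.05536059 -219.72110979   12.        ]
scene 4 166 [ 478.63992069 -135.81129509   12.        ]
scene 4 138 [ 489.64934989 -219.89115629   12.        ]
scene 5 181 [ 585.26760589 -214.58827461   12.        ]
```

View pics/j.png

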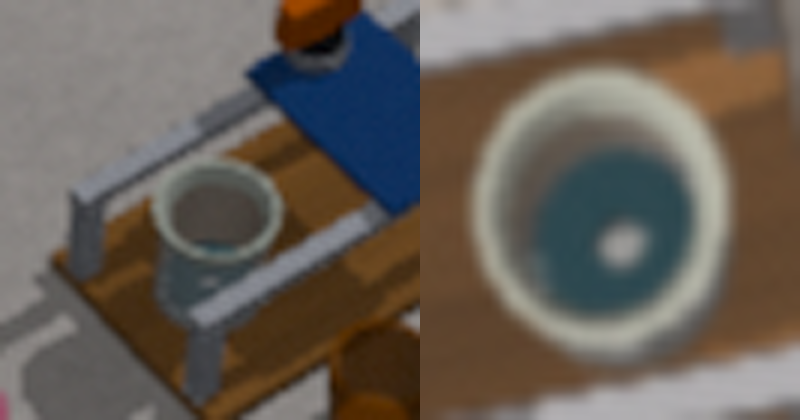

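Request:
arm_command:
  commands:
    - [[-0.31,0.4,0.2,0,0,0,75],[0,1,0,0,0,0,75],[0,1,0,0,0,0,75],[0,1,0,0,0,0,75],[0,1,0,0,0,0,75],[0,0.6,0,0,0,0,75],[0,0.2,0,0,0,0,75],[0,0,0,0,0,0,75],[0,0,0,0,0,0,75]]

```text
time: 25.0
position: [476.7, -121.6, 7.0]
tcp_rot: [-1.289, 1.072, -1.072]
wrist_force: [0.2, -0.6, 0.6]
grip_width: 64.2
```

```bash
python3 go.py 474.5 -131.5 4 10
```

```text
t=10.6 pos [ 476.69 -121.56    6.99] q7 0.48 F [ 0.24 -0.61  0.57] w 64.2 time 25.0 tilt [0. 0.]
shift units now [ 0.37  0.12 -0.16] turn y units 0.11
after the turn [ 0.38  0.12 -0.16]
level+turn units [-0.01  0.11 -0.01]
```

Request:
arm_command:
  commands:
    - [[0.36,0.1,-0.1,0,0,0,75],[0,0,0,0,0,0,75],[0,0,0,0,0,0,75]]

```text
time: 25.3
position: [476.7, -131.9, 5.8]
tcp_rot: [-1.288, 1.07, -1.074]
wrist_force: [0.4, -0.4, 0.1]
grip_width: 63.9
```

```bash
python3 go.py 474.5 -131.5 4 10
```

```text
t=10.6 pos [ 476.67 -131.94    5.84] q7 0.49 F [ 0.44 -0.44  0.12] w 63.9 time 25.3 tilt [0. 0.]
shift units now [-0.03  0.07 -0.08] turn y units 0.11
after the turn [-0.03  0.07 -0.08]
level+turn units [-0.04  0.11  0.  ]
```

Request:
arm_command:
  commands:
    - [[0,0.07,0,0,0,0,30],[0,0,0,0,0,0,30],[0,0,0,0,0,0,30],[0,0,0,0,0,0,30],[0,0,0,0,0,0,30],[0,0,0,0,0,0,30]]

```text
time: 25.9
position: [477.0, -131.9, 4.6]
tcp_rot: [-1.288, 1.07, -1.074]
wrist_force: [0.1, 1.0, -0.3]
grip_width: 42.0
```

Request:
arm_command:
  commands:
    - [[0,-0.6,0,0,0,0,30],[0,-1,0,0,0,0,30],[0,-1,0,0,0,0,30],[0,-1,0,0,0,0,30],[0,-1,0,0,0,0,30],[-0.8,0,0.45,0,0,0,30],[-0.9,0,0.48,0,0,0,30],[-0.9,0,0.48,0,0,0,30],[-0.9,0,0.48,0,0,0,30],[-0.9,0,0.48,0,0,0,30],[-0.9,0,0.48,0,0,0,30],[-0.9,0,0.48,0,0,0,30],[-0.9,0,0.48,0,0,0,30],[-0.9,0,0.48,0,0,0,30],[-0.9,0,0.48,0,0,0,30],[-0.7,0,0.4,0,0,0,30],[-0.1,0,0.1,0,0,0,30],[0,0,0,0,0,0,30],[0,0,0,0,0,0,30]]

```text
time: 27.8
position: [563.1, 140.3, 124.3]
tcp_rot: [-1.288, 1.072, -1.075]
wrist_force: [0.2, 0.3, -0.6]
grip_width: 42.4
```

```bash
python3 go.py 562.5 136.5 95 10
```

```text
t=10.5 pos [563.11 140.35 124.3 ] q7 0.06 F [ 0.19  0.26 -0.56] w 42.4 time 27.8 tilt [0. 0.]
shift units now [ 0.15  1.17 -0.05] turn y units 0.09
after the turn [ 0.15  1.17 -0.05]
level+turn units [-0.02  0.09  0.  ]
```

Request:
arm_command:
  commands:
    - [[0.14,0.6,-0.05,0,0,0,30],[0,0.7,0,0,0,0,30],[0,0.4,0,0,0,0,30],[0,0,0,0,0,0,30],[0,0,0,0,0,0,30]]

```text
time: 28.3
position: [562.6, 131.9, 81.6]
tcp_rot: [-1.287, 1.075, -1.08]
wrist_force: [0.6, -0.5, 0.2]
grip_width: 42.2
```

```bash
python3 go.py 562.5 136.5 74 10
```

```text
t=10.2 pos [562.58 131.9   81.61] q7 0.08 F [ 0.57 -0.55  0.16] w 42.2 time 28.3 tilt [ 0. -0.]
shift units now [-0.18  0.3   0.03] turn y units 0.03
after the turn [-0.18  0.3   0.03]
level+turn units [-0.03  0.03  0.02]
```

Request:
arm_command:
  commands:
    - [[-0.17,0,0.02,0,0,0,30],[0,0.25,0,0,0,0,30],[0,0,0,0,0,0,30],[0,0,0,0,0,0,30]]

```text
time: 28.7
position: [562.9, 136.7, 76.5]
tcp_rot: [-1.285, 1.074, -1.08]
wrist_force: [0.6, 0.4, 0.3]
grip_width: 42.6
```

```bash
python3 go.py 562.5 136.5 74 10
```

```text
t=10.2 pos [562.93 136.75  76.46] q7 0.08 F [0.56 0.44 0.34] w 42.6 time 28.7 tilt [ 0. -0.]
shift units now [ 0.01  0.1  -0.02] turn y units 0.03
after the turn [ 0.01  0.1  -0.02]
level+turn units [-0.05  0.03  0.02]
```

Aligned. I'll go down the last 2 mm, release, rise, and head for the red ring in the next call.

Request:
arm_command:
  commands:
    - [[0,0.08,0,0,0,0,30],[0,0,0,0,0,0,30],[0,0,0,0,0,0,75],[0,0,0,0,0,0,75],[0,0,0,0,0,0,75],[0,0,0,0,0,0,75],[0,-0.5,0,0,0,0,75],[0,-1,0,0,0,0,75],[0,-1,0,0,0,0,75],[0,0,0,0,0,0,75],[0,0,0,0,0,0,75]]

```text
time: 29.8
position: [562.8, 136.5, 142.3]
tcp_rot: [-1.284, 1.073, -1.081]
wrist_force: [-0.7, -0.4, 0.2]
grip_width: 63.8
```

```bash
python3 go.py 486.3 -217.5 125 10
```

```text
t=10.2 pos [562.77 136.53 142.28] q7 0.06 F [-0.7  -0.36  0.23] w 63.8 time 29.8 tilt [ 0.01 -0.  ]
shift units now [13.4   0.68 -5.51] turn y units 0.03
after the turn [13.41  0.69 -5.47]
level+turn units [-0.07  0.03  0.02]
```

Request:
arm_command:
  commands:
    - [[0.9,0.05,-0.37,0,0,0,75],[0.95,0.05,-0.39,0,0,0,75],[0.95,0.05,-0.39,0,0,0,75],[0.95,0.05,-0.39,0,0,0,75],[0.95,0.05,-0.39,0,0,0,75],[0.95,0.05,-0.39,0,0,0,75],[0.95,0.05,-0.39,0,0,0,75],[0.95,0.05,-0.39,0,0,0,75],[0.95,0.05,-0.39,0,0,0,75],[0.95,0.05,-0.39,0,0,0,75],[0.95,0.05,-0.39,0,0,0,75],[0.95,0.05,-0.39,0,0,0,75],[0.9,0.05,-0.39,0,0,0,75],[0.7,0,-0.3,0,0,0,75],[0.2,0,-0.1,0,0,0,75],[0,0,0,0,0,0,75],[0,0,0,0,0,0,75]]

```text
time: 31.5
position: [480.8, -222.5, 120.2]
tcp_rot: [-1.289, 1.079, -1.073]
wrist_force: [0.5, 1.1, -0.2]
grip_width: 63.7
```

```bash
cat > look.py <<'E'
from h import *
c=r.camera('top');s=r.camera('scene');cv2.imwrite('pics/now_top.png',c['image'])
for n,cc in(('top',c),('scene',s)):
 for k in range(1,6):
  for g in r.regions_of('ring%d_center'%k,n)[:2]:
    ys,xs=np.nonzero(g['region']);X=atz(cc,xs.mean(),ys.mean(),12)
    if n=='scene':X-=[6,-3,0]
    print(n,k,round(g['score'],2),len(xs),np.round(X,1), cc['image'][int(ys.mean()+4),int(xs.mean()+3)])
E
python3 look.py;python3 go.py 486.3 -217.5 4 10
```

```text
top 1 0.62 200 [570.3 140.6  12. ] [ 52  93 127]
top 1 0.5 242 [575.2  -3.4  12. ] [134 113 199]
top 2 0.72 205 [569.8 140.6  12. ] [ 52  93 127]
top 3 0.58 1564 [ 376.6 -492.2   12. ] [148 159 162]
top 4 0.42 220 [569.8 139.4  12. ] [ 52  93 127]
top 4 0.28 1710 [821.6 -46.5  12. ] [169 182 184]
top 5 0.66 281 [ 582.4 -208.7   12. ] [98 63 60]
scene 1 0.7 172 [577.2  -5.4  12. ] [ 99  75 144]
scene 2 0.53 56 [ 366.  -215.6   12. ] [79 86 93]
scene 3 0.77 206 [ 588.2 -292.3   12. ] [ 66 104  80]
scene 3 0.68 915 [485.9 271.8  12. ] [94 48 17]
scene 4 0.65 178 [ 483.3 -217.8   12. ] [20 34 98]
scene 4 0.4 529 [279.4 467.4  12. ] [69 72 70]
scene 5 0.72 164 [ 580.2 -211.2   12. ] [82 44 37]
t=10.3 pos [ 480.68 -223.3   120.4 ] q7 0.62 F [-0.05  0.07  1.22] w 64.0 time 32.1 tilt [-0.  0.]
shift units now [-0.18  4.66  0.27] turn y units 0.05
after the turn [-0.19  4.66  0.26]
level+turn units [ 0.02  0.05 -0.02]
```

Request:
arm_command:
  commands:
    - [[-0.2,0,0.26,0,0,0,75],[0,0.6,0,0,0,0,75],[0,1,0,0,0,0,75],[0,1,0,0,0,0,75],[0,1,0,0,0,0,75],[0,0.6,0,0,0,0,75],[0,0.2,0,0,0,0,75],[0,0,0,0,0,0,75],[0,0,0,0,0,0,75]]

```text
time: 33.0
position: [490.4, -213.4, 7.6]
tcp_rot: [-1.287, 1.074, -1.074]
wrist_force: [0.3, 0.5, 0.4]
grip_width: 64.2
```

```bash
python3 go.py 486.3 -217.5 4 10
```

```text
t=10.4 pos [ 490.44 -213.36    7.57] q7 0.61 F [0.32 0.53 0.37] w 64.2 time 33.0 tilt [0. 0.]
shift units now [ 0.13  0.14 -0.19] turn y units 0.08
after the turn [ 0.13  0.14 -0.19]
level+turn units [-0.02  0.08 -0.02]
```

Request:
arm_command:
  commands:
    - [[0.13,0.12,-0.18,0,0,0,75],[0,0,0,0,0,0,75],[0,0,0,0,0,0,75],[0,0,0,0,0,0,30],[0,0,0,0,0,0,30],[0,0,0,0,0,0,30],[0,0,0,0,0,0,30],[0,0,0,0,0,0,30]]

```text
time: 33.8
position: [487.5, -218.2, 6.9]
tcp_rot: [-1.285, 1.071, -1.077]
wrist_force: [0.1, 0.6, -0.2]
grip_width: 42.0
```

```bash
python3 go.py 562.5 136.5 4 10
```

```text
t=10.4 pos [ 487.47 -218.21    6.94] q7 0.62 F [ 0.08  0.56 -0.18] w 42.0 time 33.8 tilt [0.01 0.  ]
shift units now [-13.42   0.14   5.5 ] turn y units 0.07
after the turn [-13.45   0.12   5.42]
level+turn units [-0.06  0.07  0.  ]
```

Request:
arm_command:
  commands:
    - [[0,-0.6,0,0,0,0,30],[0,-1,0,0,0,0,30],[0,-1,0,0,0,0,30],[0,-1,0,0,0,0,30],[0,-1,0,0,0,0,30],[-0.8,-0.1,0.35,0,0,0,30],[-1,0,0.4,0,0,0,30],[-1,0,0.4,0,0,0,30],[-1,0,0.4,0,0,0,30],[-1,0,0.4,0,0,0,30],[-1,0,0.4,0,0,0,30],[-1,0,0.4,0,0,0,30],[-1,0,0.4,0,0,0,30],[-1,0,0.4,0,0,0,30],[-1,0,0.4,0,0,0,30],[-1,0,0.4,0,0,0,30],[-1,0,0.4,0,0,0,30],[-0.9,0,0.4,0,0,0,30],[-0.4,0,0.2,0,0,0,30],[0,0,0,0,0,0,30]]

```text
time: 35.8
position: [561.1, 141.6, 150.4]
tcp_rot: [-1.275, 1.066, -1.084]
wrist_force: [-0.0, 0.2, -0.9]
grip_width: 42.2
```

Request:
arm_command:
  commands:
    - [[0,0,0,0,0,0,30],[0,0,0,0,0,0,30]]

```text
time: 36.0
position: [560.9, 139.5, 151.1]
tcp_rot: [-1.275, 1.067, -1.086]
wrist_force: [0.3, -0.1, -0.6]
grip_width: 41.6
```

```bash
python3 go.py 562.5 136.5 72 10
```

```text
t=10.1 pos [560.89 139.49 151.09] q7 0.05 F [ 0.26 -0.06 -0.56] w 41.6 time 36.0 tilt [0.02 0.  ]
shift units now [ 0.13  3.16 -0.01] turn y units 0.02
after the turn [0.13 3.16 0.04]
level+turn units [-0.19  0.02  0.01]
```

Request:
arm_command:
  commands:
    - [[0.08,0.5,0.06,-0.19,0,0,30],[0,1,0,0,0,0,30],[0,0.9,0,0,0,0,30],[0,0.3,0,0,0,0,30],[0,0,0,0,0,0,30],[0,0,0,0,0,0,30]]

```text
time: 36.6
position: [563.5, 132.2, 79.8]
tcp_rot: [-1.29, 1.085, -1.083]
wrist_force: [0.5, 0.7, 0.0]
grip_width: 41.9
```

```bash
python3 go.py 562.5 136.5 74 10
```

```text
t=9.8 pos [563.48 132.16  79.75] q7 0.07 F [0.52 0.72 0.05] w 41.9 time 36.6 tilt [-0. -0.]
shift units now [-0.18  0.23 -0.01] turn y units -0.05
after the turn [-0.18  0.23 -0.01]
level+turn units [ 0.05 -0.05  0.03]
```

Request:
arm_command:
  commands:
    - [[-0.18,0,-0.02,0,0,0,30],[0,0.15,0,0,0,0,30],[0,0,0,0,0,0,30],[0,0,0,0,0,0,30]]

```text
time: 37.0
position: [563.0, 137.2, 77.8]
tcp_rot: [-1.288, 1.083, -1.083]
wrist_force: [-0.8, 0.3, 0.3]
grip_width: 41.8
```

```bash
python3 go.py 562.5 136.5 74 10
```

```text
t=9.8 pos [563.01 137.19  77.84] q7 0.07 F [-0.81  0.32  0.31] w 41.8 time 37.0 tilt [-0. -0.]
shift units now [ 0.02  0.15 -0.02] turn y units -0.05
after the turn [ 0.02  0.15 -0.02]
level+turn units [ 0.02 -0.05  0.02]
```

Request:
arm_command:
  commands:
    - [[0.02,0.12,-0.02,0,0,0,30],[0,0.03,0,0,0,0,30],[0,0,0,0,0,0,75],[0,0,0,0,0,0,75],[0,0,0,0,0,0,75],[0,0,0,0,0,0,75],[0,-0.5,0,0,0,0,75],[0,-1,0,0,0,0,75],[0,-1,0,0,0,0,75],[0,0,0,0,0,0,75],[0,0,0,0,0,0,75]]

```text
time: 38.1
position: [562.9, 136.5, 141.9]
tcp_rot: [-1.287, 1.082, -1.084]
wrist_force: [-0.1, -0.7, -0.2]
grip_width: 64.1
```

```bash
python3 go.py 582.5 -211 125 10
```

```text
t=9.8 pos [562.86 136.5  141.87] q7 0.05 F [-0.14 -0.75 -0.22] w 64.1 time 38.1 tilt [-0. -0.]
shift units now [13.83  0.7  -1.58] turn y units -0.05
after the turn [13.83  0.67 -1.64]
level+turn units [ 0.   -0.05  0.02]
```

Request:
arm_command:
  commands:
    - [[0.9,0.05,-0.11,0,0,0,75],[0.96,0.05,-0.11,0,0,0,75],[0.96,0.05,-0.11,0,0,0,75],[0.96,0.05,-0.11,0,0,0,75],[0.96,0.05,-0.11,0,0,0,75],[0.96,0.05,-0.11,0,0,0,75],[0.96,0.05,-0.11,0,0,0,75],[0.96,0.05,-0.11,0,0,0,75],[0.96,0.05,-0.11,0,0,0,75],[0.96,0.05,-0.11,0,0,0,75],[0.96,0.05,-0.11,0,0,0,75],[0.96,0.05,-0.11,0,0,0,75],[0.9,0.05,-0.11,0,0,0,75],[0.8,0,-0.11,0,0,0,75],[0.3,0,-0.1,0,0,0,75],[0,0,0,0,0,0,75],[0,0,0,0,0,0,75]]

```text
time: 39.8
position: [576.5, -213.1, 119.5]
tcp_rot: [-1.292, 1.089, -1.075]
wrist_force: [0.2, -0.4, 0.7]
grip_width: 64.5
```

```bash
python3 look.py;python3 go.py 582 -211 5 10
```

```text
top 1 0.47 224 [575.5  -3.5  12. ] [136 113 200]
top 2 0.26 1641 [821.1 -47.9  12. ] [171 184 186]
top 4 0.7 188 [570.5 142.5  12. ] [ 62  68 109]
top 5 0.3 407 [672.7 176.3  12. ] [ 46  80 127]
scene 1 0.63 160 [577.2  -5.7  12. ] [104  79 151]
scene 1 0.15 1125 [ 364.  -487.9   12. ] [118 125 125]
scene 2 0.63 79 [ 359.4 -213.9   12. ] [ 8 64 94]
scene 2 0.31 3438 [534.2 205.6  12. ] [ 50  74 100]
scene 3 0.49 407 [650.4 182.6  12. ] [ 0 44 84]
scene 3 0.46 182 [ 589.6 -293.2   12. ] [61 97 74]
scene 4 0.42 421 [ 291.3 -316.1   12. ] [ 33  71 106]
scene 5 0.68 188 [ 580.  -212.3   12. ] [82 44 38]
t=9.9 pos [ 576.54 -214.04  119.68] q7 0.56 F [ 0.2  -0.53 -0.67] w 63.7 time 40.4 tilt [-0.01  0.  ]
shift units now [-0.07  4.58  0.28] turn y units -0.03
after the turn [-0.08  4.59  0.24]
level+turn units [ 0.11 -0.03 -0.02]
```

Request:
arm_command:
  commands:
    - [[0.06,0,0.2,0,0,0,75],[0,0.6,0,0,0,0,75],[0,1,0,0,0,0,75],[0,1,0,0,0,0,75],[0,1,0,0,0,0,75],[0,0.6,0,0,0,0,75],[0,0.2,0,0,0,0,75],[0,0,0,0,0,0,75],[0,0,0,0,0,0,75]]

```text
time: 41.3
position: [584.6, -215.3, 7.5]
tcp_rot: [-1.29, 1.085, -1.079]
wrist_force: [0.8, 0.9, -0.0]
grip_width: 64.2
```

```bash
python3 go.py 582 -211 5 10
```

```text
t=9.9 pos [ 584.63 -215.3     7.52] q7 0.56 F [ 0.77  0.91 -0.  ] w 64.2 time 41.3 tilt [-0.01 -0.  ]
shift units now [-0.19  0.1  -0.07] turn y units -0.02
after the turn [-0.19  0.1  -0.07]
level+turn units [ 0.06 -0.02 -0.  ]
```

Request:
arm_command:
  commands:
    - [[-0.16,0.06,-0.07,0,0,0,75],[0,0,0,0,0,0,75],[0,0,0,0,0,0,75],[0,0,0,0,0,0,30],[0,0,0,0,0,0,30],[0,0,0,0,0,0,30],[0,0,0,0,0,0,30],[0,0,0,0,0,0,30]]

```text
time: 42.1
position: [583.5, -211.8, 9.1]
tcp_rot: [-1.289, 1.082, -1.082]
wrist_force: [0.0, -0.3, 0.0]
grip_width: 41.4
```

```bash
python3 go.py 562.5 136.5 5 10
```

```text
t=9.9 pos [ 583.46 -211.84    9.13] q7 0.56 F [ 0.01 -0.3   0.04] w 41.4 time 42.1 tilt [-0. -0.]
shift units now [-13.87   0.13   1.56] turn y units -0.02
after the turn [-13.87   0.17   1.59]
level+turn units [ 0.02 -0.02  0.02]
```

Request:
arm_command:
  commands:
    - [[0,0,0,0,0,0,75],[0,0,0,0,0,0,75],[0,0.15,0,0,0,0,75],[0,0,0,0,0,0,75],[0,0,0,0,0,0,30],[0,0,0,0,0,0,30],[0,0,0,0,0,0,30],[0,0,0,0,0,0,30],[0,0,0,0,0,0,30]]

```text
time: 43.0
position: [583.4, -211.9, 4.9]
tcp_rot: [-1.289, 1.082, -1.082]
wrist_force: [0.6, 0.1, 0.2]
grip_width: 41.9
```

```bash
python3 go.py 562.5 136.5 5 10
```

```text
t=9.9 pos [ 583.38 -211.88    4.94] q7 0.56 F [0.58 0.1  0.23] w 41.9 time 43.0 tilt [-0. -0.]
shift units now [-13.87  -0.03   1.57] turn y units -0.02
after the turn [-13.87  -0.     1.6 ]
level+turn units [ 0.02 -0.02  0.02]
```

Request:
arm_command:
  commands:
    - [[0,-0.6,0,0,0,0,30],[0,-1,0,0,0,0,30],[0,-1,0,0,0,0,30],[0,-1,0,0,0,0,30],[0,-1,0,0,0,0,30],[-0.8,0,0.1,0,0,0,30],[-1,0,0.12,0,0,0,30],[-1,0,0.12,0,0,0,30],[-1,0,0.12,0,0,0,30],[-1,0,0.12,0,0,0,30],[-1,0,0.12,0,0,0,30],[-1,0,0.12,0,0,0,30],[-1,0,0.12,0,0,0,30],[-1,0,0.12,0,0,0,30],[-1,0,0.12,0,0,0,30],[-1,0,0.12,0,0,0,30],[-1,0,0.12,0,0,0,30],[-1,0,0.12,0,0,0,30],[-0.9,0,0.1,0,0,0,30],[-0.2,0,0,0,0,0,30]]

```text
time: 45.0
position: [564.9, 150.6, 145.1]
tcp_rot: [-1.276, 1.073, -1.092]
wrist_force: [0.1, 0.2, -0.0]
grip_width: 42.2
```

Request:
arm_command:
  commands:
    - [[0,0,0,0,0,0,30],[0,0,0,0,0,0,30],[0,0,0,0,0,0,30]]

```text
time: 45.3
position: [565.1, 149.6, 146.8]
tcp_rot: [-1.275, 1.072, -1.093]
wrist_force: [-0.6, 0.3, -0.1]
grip_width: 42.2
```

```bash
python3 go.py 562.5 136.5 74 10
```

```text
t=9.7 pos [565.1  149.59 146.81] q7 0.03 F [-0.63  0.27 -0.11] w 42.2 time 45.3 tilt [ 0.02 -0.  ]
shift units now [ 0.49  2.91 -0.23] turn y units -0.07
after the turn [ 0.5   2.91 -0.19]
level+turn units [-0.17 -0.07  0.04]
```

Request:
arm_command:
  commands:
    - [[0.4,0.4,-0.15,-0.17,0,0,30],[0,1,0,0,0,0,30],[0,0.8,0,0,0,0,30],[0,0.3,0,0,0,0,30],[0,0,0,0,0,0,30],[0,0,0,0,0,0,30]]

```text
time: 45.9
position: [563.4, 131.1, 81.2]
tcp_rot: [-1.288, 1.088, -1.092]
wrist_force: [-0.4, 0.2, -0.6]
grip_width: 42.3
```

```bash
python3 go.py 562.5 136.5 74 10
```

```text
t=9.3 pos [563.43 131.1   81.19] q7 0.07 F [-0.41  0.24 -0.56] w 42.3 time 45.9 tilt [-0.   -0.01]
shift units now [-0.22  0.29 -0.  ] turn y units -0.14
after the turn [-0.22  0.29  0.  ]
level+turn units [ 0.04 -0.14  0.06]
```

Request:
arm_command:
  commands:
    - [[-0.21,0,-0.02,0,-0.1,0.05,30],[0,0.2,0,0,0,0,30],[0,0,0,0,0,0,30],[0,0,0,0,0,0,30]]

```text
time: 46.3
position: [562.7, 136.8, 77.7]
tcp_rot: [-1.287, 1.082, -1.081]
wrist_force: [0.1, -1.0, 0.0]
grip_width: 42.4
```

```bash
python3 go.py 562.5 136.5 74 10
```

```text
t=9.9 pos [562.74 136.82  77.67] q7 0.07 F [ 0.1  -1.    0.04] w 42.4 time 46.3 tilt [-0. -0.]
shift units now [ 0.01  0.15 -0.01] turn y units -0.03
after the turn [ 0.01  0.15 -0.01]
level+turn units [ 0.01 -0.03  0.01]
```

Request:
arm_command:
  commands:
    - [[0.01,0.12,-0.01,0,0,0,30],[0,0.03,0,0,0,0,30],[0,0,0,0,0,0,75],[0,0,0,0,0,0,75],[0,0,0,0,0,0,75],[0,0,0,0,0,0,75],[0,-0.5,0,0,0,0,75],[0,-1,0,0,0,0,75],[0,-1,0,0,0,0,75],[0,0,0,0,0,0,75],[0,0,0,0,0,0,75]]

```text
time: 47.4
position: [562.8, 136.4, 141.7]
tcp_rot: [-1.286, 1.081, -1.082]
wrist_force: [0.3, -0.2, 0.1]
grip_width: 63.8
```

```bash
python3 go.py 591.3 -293 125 10
```

```text
t=9.9 pos [562.76 136.41 141.68] q7 0.06 F [ 0.27 -0.24  0.05] w 63.8 time 47.4 tilt [ 0. -0.]
shift units now [17.12  0.68 -1.82] turn y units -0.03
after the turn [17.11  0.67 -1.86]
level+turn units [-0.   -0.03  0.01]
```

Request:
arm_command:
  commands:
    - [[0.9,0.05,-0.1,0,0,0,75],[0.95,0.05,-0.1,0,0,0,75],[0.95,0.05,-0.1,0,0,0,75],[0.95,0.05,-0.1,0,0,0,75],[0.95,0.05,-0.1,0,0,0,75],[0.95,0.05,-0.1,0,0,0,75],[0.95,0.05,-0.1,0,0,0,75],[0.95,0.05,-0.1,0,0,0,75],[0.95,0.05,-0.1,0,0,0,75],[0.95,0.05,-0.1,0,0,0,75],[0.95,0.05,-0.1,0,0,0,75],[0.95,0.05,-0.1,0,0,0,75],[0.95,0.05,-0.1,0,0,0,75],[0.95,0,-0.1,0,0,0,75],[0.95,0,-0.1,0,0,0,75],[0.95,0,-0.1,0,0,0,75],[0.95,0,-0.1,0,0,0,75],[0.5,0,-0.05,0,0,0,75],[0,0,0,0,0,0,75],[0,0,0,0,0,0,75]]

```text
time: 49.4
position: [587.0, -294.9, 116.5]
tcp_rot: [-1.292, 1.092, -1.071]
wrist_force: [-0.2, 1.2, -0.1]
grip_width: 63.8
```

```bash
python3 look.py;python3 go.py 591.3 -293 5 10
```

```text
top 1 0.52 253 [575.1  -3.2  12. ] [135 113 200]
top 3 0.59 5566 [ 551.3 -151.2   12. ] [ 98 151 189]
top 3 0.45 50 [ 596.5 -276.3   12. ] [37 46 43]
top 5 0.29 442 [673.5 177.1  12. ] [ 47  81 127]
scene 1 0.42 165 [577.   -5.2  12. ] [102  76 147]
scene 2 0.42 1466 [790.1 -35.2  12. ] [ 95 100  98]
scene 3 0.63 205 [ 588.3 -293.4   12. ] [ 67 107  81]
scene 3 0.54 5766 [ 553.9 -209.8   12. ] [ 66 111 138]
scene 5 0.64 65 [526.9 159.7  12. ] [89 70 64]
t=10.0 pos [ 587.2  -295.42  116.92] q7 0.65 F [ 0.04 -0.15 -0.23] w 64.2 time 50.0 tilt [-0.01  0.  ]
shift units now [-0.04  4.47  0.23] turn y units -0.01
after the turn [-0.07  4.48  0.18]
level+turn units [ 0.14 -0.01 -0.06]
```

Request:
arm_command:
  commands:
    - [[-0.03,0,0.14,0.1,0,0,75],[0,0.6,0,0,0,0,75],[0,1,0,0,0,0,75],[0,1,0,0,0,0,75],[0,1,0,0,0,0,75],[0,0.6,0,0,0,0,75],[0,0.1,0,0,0,0,75],[0,0,0,0,0,0,75],[0,0,0,0,0,0,75]]

```text
time: 50.9
position: [593.2, -293.6, 8.1]
tcp_rot: [-1.282, 1.079, -1.08]
wrist_force: [0.3, -0.5, 1.0]
grip_width: 64.2
```

```bash
python3 go.py 591.3 -293 5 10
```

```text
t=10.0 pos [ 593.18 -293.58    8.06] q7 0.66 F [ 0.34 -0.52  0.98] w 64.2 time 50.9 tilt [0. 0.]
shift units now [-0.04  0.12 -0.07] turn y units -0.01
after the turn [-0.04  0.12 -0.07]
level+turn units [-0.04 -0.01 -0.03]
```

Request:
arm_command:
  commands:
    - [[-0.03,0.14,-0.07,0,0,0,75],[0,0,0,0,0,0,75],[0,0,0,0,0,0,75],[0,0,0,0,0,0,30],[0,0,0,0,0,0,30],[0,0,0,0,0,0,30],[0,0,0,0,0,0,30],[0,0,0,0,0,0,30]]

```text
time: 51.7
position: [592.5, -293.8, 7.4]
tcp_rot: [-1.28, 1.076, -1.083]
wrist_force: [0.2, -0.5, 0.1]
grip_width: 41.9
```

```bash
python3 go.py 562.5 136.5 5 10
```

```text
t=10.0 pos [ 592.54 -293.76    7.38] q7 0.66 F [ 0.2  -0.48  0.07] w 41.9 time 51.7 tilt [0.01 0.  ]
shift units now [-17.16   0.11   1.79] turn y units -0.01
after the turn [-17.16   0.1    1.81]
level+turn units [-0.08 -0.01 -0.  ]
```

Request:
arm_command:
  commands:
    - [[0,-0.6,0,0,0,0,30],[0,-1,0,0,0,0,30],[0,-1,0,0,0,0,30],[0,-1,0,0,0,0,30],[0,-1,0,0,0,0,30],[-0.8,0,0.1,0,0,0,30],[-1,0,0.11,0,0,0,30],[-1,0,0.11,0,0,0,30],[-1,0,0.11,0,0,0,30],[-1,0,0.11,0,0,0,30],[-1,0,0.11,0,0,0,30],[-1,0,0.11,0,0,0,30],[-1,0,0.11,0,0,0,30],[-1,0,0.11,0,0,0,30],[-1,0,0.11,0,0,0,30],[-1,0,0.11,0,0,0,30],[-1,0,0.11,0,0,0,30],[-1,0,0.11,0,0,0,30],[-1,0,0.11,0,0,0,30],[-1,0,0.11,0,0,0,30]]

```text
time: 53.7
position: [568.9, 87.8, 148.0]
tcp_rot: [-1.269, 1.067, -1.098]
wrist_force: [0.6, -0.1, 0.1]
grip_width: 42.0
```

Request:
arm_command:
  commands:
    - [[-1,0,0.1,0,0,0,30],[-0.5,0,0,0,0,0,30],[0,0,0,0,0,0,30],[0,0,0,0,0,0,30],[0,0,0,0,0,0,30]]

```text
time: 54.2
position: [564.9, 127.9, 151.3]
tcp_rot: [-1.267, 1.064, -1.097]
wrist_force: [0.3, 0.1, -0.6]
grip_width: 41.7
```

```bash
python3 go.py 562.5 136.5 74 10
```

```text
t=9.7 pos [564.91 127.9  151.26] q7 0.06 F [ 0.34  0.06 -0.57] w 41.7 time 54.2 tilt [0.03 0.  ]
shift units now [-0.37  3.09 -0.12] turn y units -0.06
after the turn [-0.36  3.09 -0.04]
level+turn units [-0.3  -0.06  0.04]
```

Request:
arm_command:
  commands:
    - [[-0.36,0.4,-0.04,-0.28,0,0,30],[0,1,0,0,0,0,30],[0,0.9,0,0,0,0,30],[0,0.4,0,0,0,0,30],[0,0,0,0,0,0,30],[0,0,0,0,0,0,30]]

```text
time: 54.8
position: [563.0, 134.6, 79.9]
tcp_rot: [-1.289, 1.088, -1.088]
wrist_force: [-0.5, 0.1, 0.1]
grip_width: 41.9
```

```bash
python3 go.py 562.5 136.5 74 10
```

```text
t=9.4 pos [563.   134.59  79.91] q7 0.06 F [-0.5   0.06  0.1 ] w 41.9 time 54.8 tilt [-0. -0.]
shift units now [-0.08  0.24 -0.01] turn y units -0.11
after the turn [-0.08  0.24 -0.01]
level+turn units [ 0.05 -0.11  0.05]
```

Request:
arm_command:
  commands:
    - [[-0.08,0,-0.01,0,-0.1,0.04,30],[0,0.13,0,0,0,0,30],[0,0,0,0,0,0,30],[0,0,0,0,0,0,30]]

```text
time: 55.2
position: [563.3, 136.9, 78.6]
tcp_rot: [-1.288, 1.081, -1.079]
wrist_force: [0.8, 0.3, 0.0]
grip_width: 41.9
```

```bash
python3 go.py 562.5 136.5 74 10
```

```text
t=10.0 pos [563.29 136.95  78.57] q7 0.07 F [0.77 0.34 0.03] w 41.9 time 55.2 tilt [-0. -0.]
shift units now [ 0.01  0.18 -0.03] turn y units -0.0
after the turn [ 0.01  0.18 -0.03]
level+turn units [ 0.02 -0.    0.  ]
```

Request:
arm_command:
  commands:
    - [[0.01,0.14,-0.02,0,0,0,30],[0,0.04,0,0,0,0,30],[0,0,0,0,0,0,75],[0,0,0,0,0,0,75],[0,0,0,0,0,0,75],[0,0,0,0,0,0,75],[0,-0.5,0,0,0,0,75],[0,-1,0,0,0,0,75],[0,-1,0,0,0,0,75],[1,-0.5,0,0,0,0,75],[1,0,0,0,0,0,75],[1,0,0,0,0,0,75],[1,0,0,0,0,0,75],[1,0,0,0,0,0,75],[1,0,0,0,0,0,75],[1,0,0,0,0,0,75],[1,0,0,0,0,0,75],[0,0,0,0,0,0,75],[0,0,0,0,0,0,75]]

```text
time: 57.1
position: [599.8, -67.9, 164.3]
tcp_rot: [-1.283, 1.074, -1.083]
wrist_force: [0.6, 1.0, -0.1]
grip_width: 64.0
```

```bash
python3 go.py 500 226 150 10; python3 -c "
from h import *
c=r.camera('top');s=r.camera('scene');cv2.imwrite('pics/top2.png',c['image'])
a=cv2.resize(s['image'][200:270,335:405],(400,400),interpolation=2);b=cv2.resize(c['image'][225:265,245:285],(400,400),interpolation=2)
cv2.imwrite('pics/k.png',np.vstack([np.hstack([a,b]),cv2.resize(c['image'][200:300,170:320],(800,533))[:200]]))
h=cv2.cvtColor(c['image'],cv2.COLOR_BGR2HSV)[200:300,170:300]
m=cv2.inRange(h,(5,180,60),(14,255,255));ys,xs=np.nonzero(m);k=(xs<80)&(ys>55);print(k.sum(),atz(c,xs[k].mean()+170,ys[k].mean()+200,126),cv2.minAreaRect(np.c_[xs[k],ys[k]].astype(np.float32)))"
```

```text
t=10.0 pos [599.76 -67.92 164.25] q7 0.35 F [ 0.61  0.99 -0.14] w 64.0 time 57.1 tilt [ 0.01 -0.  ]
shift units now [-12.27   0.53  -1.88] turn y units 0.01
after the turn [-12.27   0.57  -1.89]
level+turn units [-0.07  0.01  0.02]
108 [499.45914398 223.33810186 126.        ] ((52.45731735229492, 69.11585235595703), (6.073734283447266, 19.43595314025879), 83.6598129272461)
```

View pics/k.png

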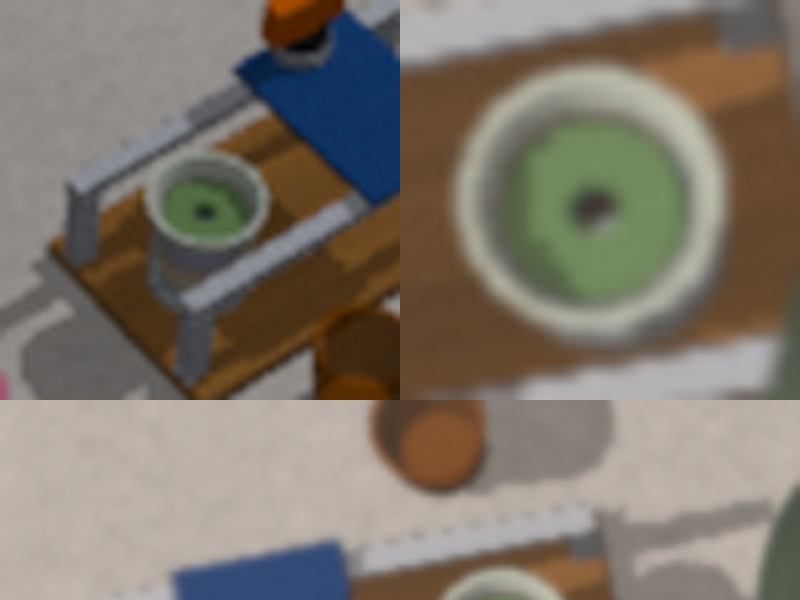

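Request:
arm_command:
  commands:
    - [[-0.8,0,-0.13,0,0,0,75],[-0.95,0,-0.15,0,0,0,75],[-0.95,0,-0.15,0,0,0,75],[-0.95,0,-0.15,0,0,0,75],[-0.95,0,-0.15,0,0,0,75],[-0.95,0,-0.15,0,0,0,75],[-0.95,0,-0.15,0,0,0,75],[-0.95,0,-0.15,0,0,0,75],[-0.95,0,-0.15,0,0,0,75],[-0.95,0,-0.15,0,0,0,75],[-0.95,0,-0.15,0,0,0,75],[-0.9,0,-0.15,0,0,0,75],[-0.4,0,-0.1,0,0,0,75],[0,0,0,0,0,0,75],[0,0,0,0,0,0,75],[0,0,0,0,0,0,75]]

```text
time: 58.8
position: [493.1, 230.4, 166.7]
tcp_rot: [-1.287, 1.063, -1.07]
wrist_force: [0.5, -0.8, -0.1]
grip_width: 64.0
```

```bash
python3 go.py 499.5 225 97 9
```

```text
t=10.9 pos [493.14 230.41 166.67] q7 -0.10 F [ 0.49 -0.81 -0.07] w 64.0 time 58.8 tilt [0.01 0.  ]
shift units now [0.26 2.79 0.19] turn y units 0.38
after the turn [0.25 2.79 0.22]
level+turn units [-0.09  0.38 -0.01]
```

Request:
arm_command:
  commands:
    - [[0.2,0,0.2,0,0.3,0,75],[0,0.6,0,0,0,0,75],[0,1,0,0,0,0,75],[0,0.7,0,0,0,0,75],[0,0.3,0,0,0,0,75],[0,0,0,0,0,0,75],[0,0,0,0,0,0,75]]

```text
time: 59.5
position: [504.9, 219.7, 100.9]
tcp_rot: [-1.267, 1.091, -1.105]
wrist_force: [0.0, 0.5, -0.0]
grip_width: 63.8
```

```bash
python3 go.py 499.5 225 98 9
```

```text
t=8.5 pos [504.85 219.72 100.92] q7 -0.09 F [ 0.03  0.46 -0.04] w 63.8 time 59.5 tilt [0.01 0.  ]
shift units now [-0.24  0.11 -0.18] turn y units -0.1
after the turn [-0.24  0.12 -0.18]
level+turn units [-0.13 -0.1   0.01]
```

Request:
arm_command:
  commands:
    - [[-0.22,0.08,-0.18,0,0,0,75],[0,0,0,0,0,0,75],[0,0,0,0,0,0,0],[0,0,0,0,0,0,0],[0,0,0,0,0,0,0],[0,0,0,0,0,0,0],[0,0,0,0,0,0,0],[0,0,0,0,0,0,0]]
  force: 40

```text
time: 60.3
position: [500.0, 225.4, 101.1]
tcp_rot: [-1.264, 1.09, -1.105]
wrist_force: [0.0, 0.1, 1.2]
grip_width: 13.3
```

```bash
python3 go.py 517.5 127 98 9
```

```text
t=8.5 pos [500.04 225.42 101.09] q7 -0.10 F [0.01 0.14 1.19] w 13.3 time 60.3 tilt [0.01 0.  ]
shift units now [4.   0.12 0.11] turn y units -0.1
after the turn [4.   0.12 0.07]
level+turn units [-0.16 -0.1  -0.  ]
```

Request:
arm_command:
  commands:
    - [[0.4,0,0.01,0,0,0,0],[0.5,0,0.02,0,0,0,0],[0.5,0,0.02,0,0,0,0],[0.5,0,0.02,0,0,0,0],[0.5,0,0.02,0,0,0,0],[0.5,0,0.02,0,0,0,0],[0.5,0,0.02,0,0,0,0],[0.3,0,0.01,0,0,0,0],[0,0,0,0,0,0,0]]

```text
time: 61.2
position: [518.2, 127.4, 101.1]
tcp_rot: [-1.262, 1.092, -1.102]
wrist_force: [-2.1, 12.1, 0.8]
grip_width: 13.6
```

```bash
python3 go.py 518 127 98 9
```

```text
t=8.5 pos [518.17 127.43 101.1 ] q7 0.05 F [-2.07 12.05  0.77] w 13.6 time 61.2 tilt [0.01 0.01]
shift units now [ 0.02  0.12 -0.01] turn y units -0.1
after the turn [ 0.02  0.12 -0.01]
level+turn units [-0.16 -0.1  -0.04]
```

Request:
arm_command:
  commands:
    - [[0,0,0,0,0,0,0],[0,0,0,0,1,0,0],[0,0,0,0,1,0,0],[0,0,0,0,1,0,0],[0,0,0,0,1,0,0],[0,0,0,0,1,0,0],[0,0,0,0,1,0,0],[0,0,0,0,1,0,0],[0,0,0,0,1,0,0],[0,0,0,0,1,0,0]]

```text
time: 62.2
position: [518.5, 127.6, 101.1]
tcp_rot: [-0.803, 1.677, -1.669]
wrist_force: [-0.7, 3.7, 1.2]
grip_width: 13.4
```

```bash
python3 go.py 518 127.2 101 -81
```

```text
t=-37.9 pos [518.5  127.61 101.12] q7 -0.46 F [-0.75  3.65  1.24] w 13.4 time 62.2 tilt [0.01 0.01]
shift units now [ 0.03  0.   -0.01] turn y units 8.62
after the turn [0.02 0.   0.01]
level+turn units [ 0.04  8.62 -0.19]
```

Request:
arm_command:
  commands:
    - [[0,0,0,0,1,0,0],[0,0,0,0,1,0,0],[0,0,0,0,1,0,0],[0,0,0,0,1,0,0],[0,0,0,0,1,0,0],[0,0,0,0,1,0,0],[0,0,0,0,1,0,0],[0,0,0,0,1,0,0],[0,0,0,0,1,0,0],[0,0,0,0,0.8,0,0]]

```text
time: 63.2
position: [519.2, 127.5, 101.5]
tcp_rot: [-0.015, 2.218, -2.187]
wrist_force: [-0.5, 2.8, 4.2]
grip_width: 13.4
```

```bash
python3 go.py 518 127.2 101 -81; python3 -c "
from station import r
print(r.state()['torque'])"
```

```text
t=-88.5 pos [519.18 127.48 101.53] q7 -1.07 F [-0.54  2.78  4.21] w 13.4 time 63.2 tilt [0.01 0.01]
shift units now [0.05 0.02 0.01] turn y units -1.5
after the turn [0.05 0.02 0.  ]
level+turn units [ 0.15 -1.5  -0.15]
[0.17512624 0.23874661 2.42783292]
```

Request:
arm_command:
  commands:
    - [[0,0,0,0,0,0,0],[0,0,0,0,0,0,75],[0,0,0,0,0,0,75],[0,0,0,0,0,0,75],[0,0,0,0,0,0,75],[0,0,0,0,0,0,75],[0,-0.5,0,0,0,0,75],[0,-1,0,0,0,0,75],[0,-1,0,0,0,0,75],[0,-1,0,0,0,0,75],[0,0,-1,0,0,0,75],[0,0,1,0,0,0,75],[0,0,1,0,0,0,75],[0,0,1,0,0,0,75],[0,0,1,0,0,0,75],[0,0,1,0,0,0,75],[0,0,1,0,0,0,75],[0,0,1,0,0,0,75],[0,0,0,0,0,0,75],[0,0,0,0,0,0,75]]

```text
time: 65.2
position: [522.5, -32.0, 202.6]
tcp_rot: [-0.011, 2.211, -2.185]
wrist_force: [-1.1, 0.8, 0.9]
grip_width: 64.3
```

```bash
python3 go.py; python3 -c "
from h import *
c=r.camera('top');s=r.camera('scene')
a=cv2.resize(s['image'][195:275,330:410],(400,400),interpolation=2);b=cv2.resize(c['image'][205:285,220:300],(400,400),interpolation=2)
cv2.imwrite('pics/l.png',np.hstack([a,b]))"
```

```text
t=-88.4 pos [522.48 -32.   202.57] q7 -0.92 F [-1.06  0.79  0.91] w 64.3 time 65.2 tilt [0.02 0.01]
```

View pics/l.png

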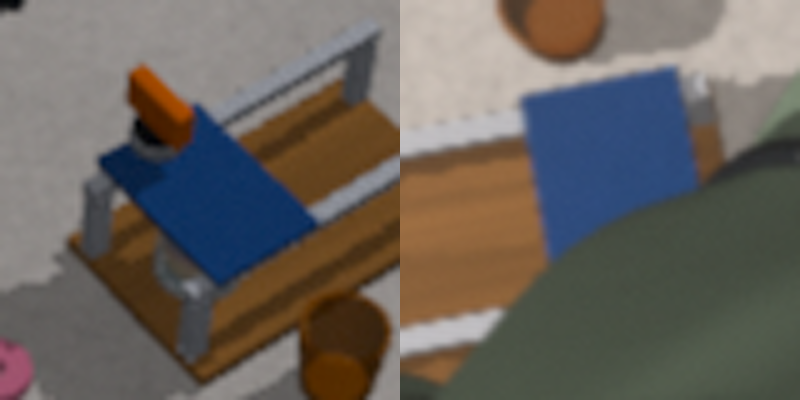

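```bash
python3 -c "
from h import *
for im in(cv2.imread('pics/scene0.png'),r.camera('scene')['image']):
  h=cv2.cvtColor(im,cv2.COLOR_BGR2HSV)
  for lo,hi,y0,y1 in(((5,200,60),(13,255,255),195,228),((105,120,40),(125,255,255),205,260)):
    m=cv2.inRange(h,lo,hi)[y0:y1,345:400];ys,xs=np.nonzero(m);print(len(xs),xs.min()+345,xs.max()+345,ys.min()+y0,ys.max()+y0,xs.mean()+345,ys.mean()+y0,np.degrees(.5*np.arctan2(2*np.cov(xs,ys)[0,1],np.var(xs)-np.var(ys))))
"
```

```text
87 357 369 208 223 362.9080459770115 216.31034482758622 42.823636794762166
694 351 394 216 250 373.23919308357347 234.17579250720462 26.70721921838036
80 356 367 209 223 361.375 216.8375 47.56806854312887
701 350 392 216 251 372.13694721825965 234.85592011412268 27.14134076334593
```

```bash
python3 -c "
from station import r
print(r.finish_job())"
```

```text
the job is handed in; nothing more can be done
None
```

I freed the clamp knob and slid the cover open. I then dropped in the teal, farther ochre, red, dark-blue and sage rings, slid the cover shut and turned the knob tight. The job is handed in at about 65 s of the 210 s allowed, and no verdict was reported.

**What the last checks showed**
- **Rings:** with the cover still open, the stack lay flat with sage on top, its hole centred and below the lip. I did not look again after shutting the cover.
- **Cover:** it met its shut stop at 12 N after 99.7 mm of travel.
- **Knob:** it ended against its hard stop at 2.4 N m, with its bar across the slide and turned slightly further clockwise than at the start.
- **Surroundings:** the gripper is clear of the magazine. The pink ring and the nearer ochre ring were not touched. I did not measure the pots, cups and tools again at the end.

**Disagreements**
- The scene camera read heights about 5 mm low against the text, so I worked from the top camera.
- The first knob grip was about 6 mm off the knob's axis. After that I pinched it on its axis and shut the cover.
- In the images the cover is now about 3 mm further shut than at the start.

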